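# Ready the wire feeder and hold its sprung cover for setting

## Task

Get the wire feeder ready: thread the wide ring and then the narrow collar onto the post of the spool stand, each fully home, and let go of them. Then check the sprung cover of the feeder: lift it by its bar well past its balance point (the upper stud on the quadrant) without letting it swing right open, ease it back until its pointer stands between the two studs, just below balance, and finish while still holding it there by the bar so that the spring can be set. Leave everything else on the bench where it is.

Things in the scene. Friction and masses are not known exactly. Their poses are not given: they have to be found in the camera images.
- stand: Spool stand, plain steel, fixed: round flange 90 mm across and 12 mm thick with an upright post 20 mm in diameter at its centre, whose top (tapered over its last 7 mm) is 64 mm above the bench. Origin: on the post's axis at bench height, z up.
- wide_ring: Wide aluminium ring, loose, lying flat on the bench: 56 mm outside diameter, 25 mm bore, 22 mm high, about 0.15 kg. Origin: centre of its underside, z along its axis. It goes on the post first, down to the flange.
- collar: Narrow aluminium collar, loose, lying flat on the bench: 40 mm outside diameter, 25 mm bore, 22 mm high, about 0.08 kg. Origin: centre of its underside, z along its axis. It goes on the post second, down to the wide ring.
- feeder: Wire feeder, fixed: grey steel box 220 x 210 x 100 mm (x, y, z) with a hinged cover as its top. Origin: centre of its underside; its own -x is its front, where the cover's bar is; the hinge runs along its own y at the back. Outside its left (+y) side a curved rod (quadrant, 120 mm radius about the hinge, up to 220 mm above the bench) carries two outward studs.
- hinge (a point): Point on the cover's hinge axis, midway across the feeder: 110 mm behind the feeder's origin (its own +x) and 100 mm above the bench. It does not move; the hinge axis is the feeder's own y.
- bar (a point): The cover's bar handle: round steel, 12 mm thick, 130 mm long, parallel to the hinge, in the cover's plane, 260 mm from the hinge axis, with a 38 mm gap between it and the cover's front edge; stems 62 mm either side of its middle tie it to the cover. This point: its middle; own y along it. Closed, it is 100 mm above the bench, in front of the box.
- cover (a joint): Cover angle, rad: 0 closed and level, growing as the bar is lifted, 1.4 open at its stop. Sprung: below its balance point, 0.80, it falls shut (about 2.5 N at the bar lifts it from closed, ever less towards 0.80); above 0.80 it swings open by itself. The pointer on its left side, in the cover's plane, meets the lower stud at 0.54 and the upper at 0.80. 5 mm steel sheet, 2 kg.
- hammer: Bystander: hammer lying between robot and feeder, 240 mm long.
- offcut: Bystander: aluminium angle offcut, 120 x 40 x 40 mm.
- square: Bystander: red triangular welding magnet lying flat, about 100 x 100 x 18 mm.
- can: Bystander: white spray can, 64 mm across, 170 mm high.
- brush: Bystander: brush, 220 mm long.
- wrench: Bystander: wrench, 200 mm long.
- jar: Bystander: glass jar with steel cap, 60 mm across, 70 mm high.
Not all that is in view belongs to the job. Leave any yellow look-alike of the collar alone. Leave any yellow look-alike of the wide_ring alone.

How it is judged:
On the way, in this order (a step that is already met when the one before it is completed fails the run):
1. the wide ring is threaded on the post and down on the flange (z of wide_ring in the frame of stand below 0.0145 m and horizontal distance between wide_ring and stand below 0.005 m and angle between wide_ring's own z axis and vertical below 0.1 rad), for 0.2 s.
2. the collar is threaded on the post and down on the wide ring, both let go (z of wide_ring in the frame of stand below 0.0145 m and horizontal distance between each of wide_ring, collar and stand below 0.005 m and z of collar in the frame of stand below 0.037 m and angle between collar's own z axis and vertical below 0.1 rad and contact force between each of collar, wide_ring and the fingers below 0.05 N), for 0.2 s.
3. the cover is raised by its bar past its balance point (value of joint cover above 0.85 rad and contact force between bar_rod and the fingers above 0.1 N), for 0.1 s.
At the end, for the whole second after the job is handed in: Wide ring within 2.5 mm of the flange, collar within 3 mm of its seat on it, both let go; the fingers hold the cover's bar, the cover still (under 0.05 rad/s) at 0.54 to 0.80 rad, just below balance, after having been raised beyond 0.85 rad (all of step 2 and value of joint cover between 0.54 and 0.8 rad and velocity of joint cover between -0.05 and 0.05 rad/s and contact force between bar_rod and the fingers above 0.1 N and angle between wide_ring's own z axis and vertical below 0.1 rad); the arm keeps its last pose, push and grip.
It fails at once if the cover swings right open, to its stop (value of joint cover above 1.35 rad).
It fails at once if a bystander is shifted by more than 30 mm (distance of any of hammer, offcut, square, can, brush, wrench, jar from where it was at the start of the episode above 0.03 m).
It also fails if it takes over 72 s, if anything falls off the work surface, if the arm or the gripper's body presses on something with over 40 N, if the wrist force passes 120 N, or if a joint passes its speed limit or range.

## Robot

A 7-joint arm with a two-finger parallel gripper is mounted at the origin on the work surface. World frame = base frame: x ahead of the robot, y to its left, z up, the work surface at z = 0. Lengths are in m, angles in rad, forces in N, time in s.
With the tool pointing down it reaches from about 0.425 to 0.925 m from the base axis. Payload 6.8 kg.
Tool frame: the origin (TCP) lies midway between the tips of the shut fingers; the grasp point (between the pads) lies 19 mm behind it; z points along the fingers, y is the direction in which the jaws open and shut (so a half turn about z gives the same grasp; the last joint's range is limited). The gripper opens to 85 mm and grips with 20 to 120 N. Pads are 22 mm wide; open, the fingers measure 114 mm over their backs; the gripper's body (76 mm by 85 mm) begins 54 mm behind the grasp point. The pads swing forward as they close: fully open they stand 13 mm farther back than shut.
Start: joints at [-1.209, 0.477, 0.022, 1.555, -0.011, 1.109, -0.083], TCP at [0.306, 0.602, 0.231] pointing down, gripper open.
Joint ranges: [-2.96, 2.96], [-0.34, 2.1], [-1.41, 1.46], [0.24, 2.44], [-1.37, 4.51], [0.17, 1.92], [-2.96, 2.96]. Speed limits (rad/s): [2.39, 2.39, 3.14, 3.14, 3.14, 3.14, 3.14].

## Interface

Orientations are given as a rotation vector (axis times angle).
In Python, from bench import r, imaging gives the robot as it stands.
- The arm moves only by the tool jog_arm, never from a script. Its argument "rows" is a list of rows, each an object with "delta_rot": the turn, a rotation vector about the tool's x, y, z in degrees, a list of three; "xyz": the shift along the tool's x, y, z in cm, a list of three; "fingers": the closure, from 0 (fully open) to 1 (shut). A call has exactly 5 rows; each row is the pose to reach, as a shift and turn from the pose measured when the call began, along the tool's axes at that moment; what a row does not reach only later rows make up. A row lasts 1/12 s, in which the tool goes at most 41.7 mm and 7.16 degrees, less where a joint would pass 70% of its speed; a pose out of reach is approached as far as the arm can. A call with a gripper value outside its range is refused whole. The fingers move at their own pace and stop on an object; "grip_force" is the grip in N (left out, the last holds). Time passes only in rows, so rows that repeat a pose let the fingers close, or fill a call up. It gives the time, the measured TCP pose, the force and the opening at its end, in the units of the state.
- r.get_obs(): the state, without advancing time (a new reading comes with each control period).
- imaging.grab_frame(name): name is "scene" or "top" or "wrist"; returns the picture (480x640x3 uint8, blue, green, red); there is no depth.
- imaging.camera_info(name): a dict with "camera_matrix" (3x3 intrinsics, pixels), "k1" (the pictures are not rectified: a ray, as slopes to the right and down, at radius r is drawn at 1 + k1 r^2 times it, then the intrinsics apply), "xyz" and "attitude" of the camera in the world. Camera axes: x right, y down, z forward; pixel columns grow to the right and rows downward; lengths in m; the calibration is good to about 2 mm. A picture is of the moment at which its call begins: read the wrist's pose just before it. camera_info takes no time and is no camera call; for the wrist camera it gives the pose at the moment of the call.
- r.hand_in(): hands the job in, once; it reports no verdict.
Trained networks look in the newest picture that a camera, given by its name, has taken for a name from the list of things; names that differ only in an ending like _2 or _b are one class to them, and where a whole thing is asked for, a point or a joint stands for the part that bears it (a point fixed in the world has none). Each returns a list of dicts, best first, with "conf" (0 to 1); they miss things now and then, are a little off and sometimes report something else, mostly with a low value. They report only what shows in the picture. A call takes as long as a camera call. They do not tell look-alikes from the thing itself.
- imaging.find_in(camera, query): "position" ([column, row] in pixels, amid what is visible of it).
- imaging.cut_out(camera, query): "region" (480x640 bool, what is visible of it) and "position" ([column, row] in pixels, amid what is visible of it).
- imaging.tip_of(camera, query): "position" ([column, row] in pixels: a listed point, or the origin of a listed thing).
The state is a dict: "clock": time; "joints": joint angles; "qvel": joint speeds; "tau": joint torques, N m; "tcp_pos": TCP position; "orientation": TCP orientation; "contact_force": force on the tool from outside, world axes, zero at the start; "moment": the same for the moment, N m; "grip_width": finger opening in m.
Only numpy, scipy, OpenCV 4.12 (cv2) and the standard library are available. Lean on these libraries where they do the work, as an engineer would, in place of code of your own. Each camera call takes 0.05 s, during which the arm holds its last target.

## Working session

There is one attempt and no reset: what is moved stays moved. The work goes in short steps, Python scripts to look and compute and a tool call to move; the robot and the scene stay as the last step left them, time stands still between calls to the robot, and variables do not carry over. Pictures are saved under pics/ and viewed, and the job is handed in when it is done.

Besides the shell and the picture viewer there is one more tool, called after "Emit:" in YAML: its name, and indented under it one key for each argument. jog_arm: Moves the arm, as the interface text tells. Its arguments: {"type":"object","properties":{"rows":{"type":"array","items":{"type":"object","properties":{"delta_rot":{"type":"array","items":{"type":"number"}},"xyz":{"type":"array","items":{"type":"number"}},"fingers":{"type":"number"}}}},"grip_force":{"type":"number"}},"required":["rows"]}

```bash
ls; mkdir -p pics; python3 - <<'E'
from bench import r, imaging
import cv2
print(r.get_obs())
for n in ("scene","top","wrist"):
    print(n, imaging.camera_info(n))
    cv2.imwrite(f"pics/{n}0.png", imaging.grab_frame(n))
E
```

```text
pics
{'clock': 0.0, 'joints': array([-1.20908702,  0.47777839,  0.02235622,  1.55652024, -0.01150085,
        1.10927545, -0.08313053]), 'qvel': array([-1.30749653e-03, -1.86574168e-03, -4.80130852e-04, -1.29389199e-05,
       -1.40420503e-03,  3.80155456e-04,  2.54314655e-03]), 'tau': array([ 1.11934041e-04, -5.96461165e+01,  1.60801973e+00, -2.81199038e+01,
        1.24711587e-02,  9.51997878e-03, -9.81219159e-06]), 'tcp_pos': array([0.30532751, 0.60130139, 0.23031155]), 'orientation': array([-7.31176544e-01, -3.05502206e+00,  2.87475806e-03]), 'contact_force': array([ 0.96910882, -0.58306188,  1.16983325]), 'moment': array([-0.03831439,  0.00532953,  0.02743779]), 'grip_width': 0.0854887397201249}
scene {'camera_matrix': array([[499.48529655,   0.        , 319.94748904],
       [  0.        , 499.48529655, 241.07161115],
       [  0.        ,   0.        ,   1.        ]]), 'k1': 0.001012196541808928, 'xyz': array([ 1.11988499, -0.78042946,  1.06449946]), 'attitude': array([-2.27866341, -0.73124612,  0.28780134])}
top {'camera_matrix': array([[496.14543094,   0.        , 317.3029398 ],
       [  0.        , 496.14543094, 245.73898713],
       [  0.        ,   0.        ,   1.        ]]), 'k1': -0.02888676790263905, 'xyz': array([ 5.01990279e-01, -5.03900209e-04,  1.49032018e+00]), 'attitude': array([-2.2132382 ,  2.19775977, -0.06291173])}
wrist {'camera_matrix': array([[344.59809006,   0.        , 319.471482  ],
       [  0.        , 344.59809006, 229.58227828],
       [  0.        ,   0.        ,   1.        ]]), 'k1': -0.02141419523115657, 'xyz': array([0.23965289, 0.63620695, 0.37438579]), 'attitude': array([2.45597689, 1.5078962 , 0.22264144])}
```

View pics/top0.png

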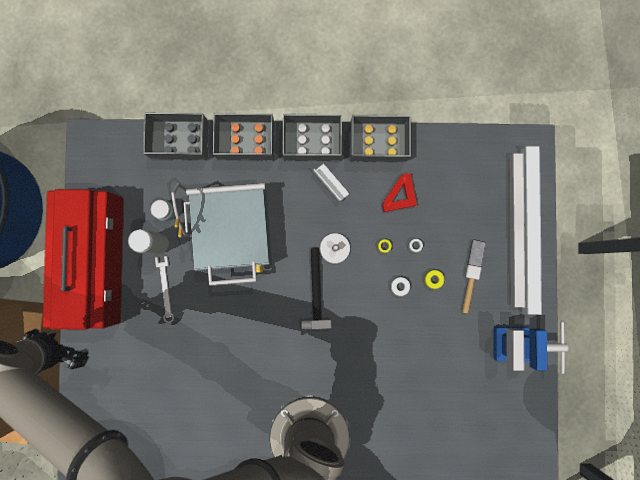

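View pics/scene0.png

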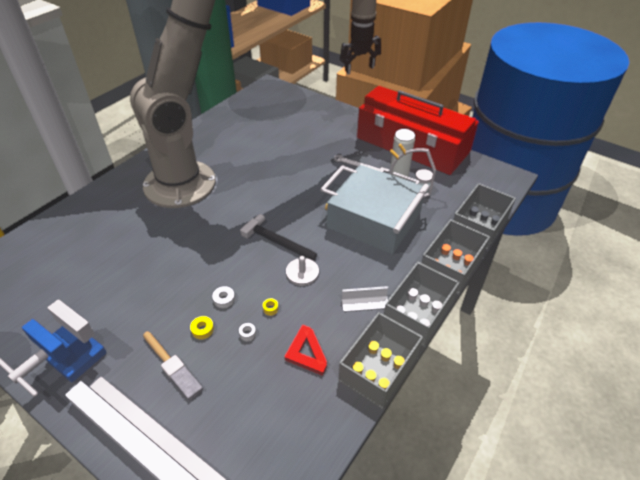

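View pics/wrist0.png

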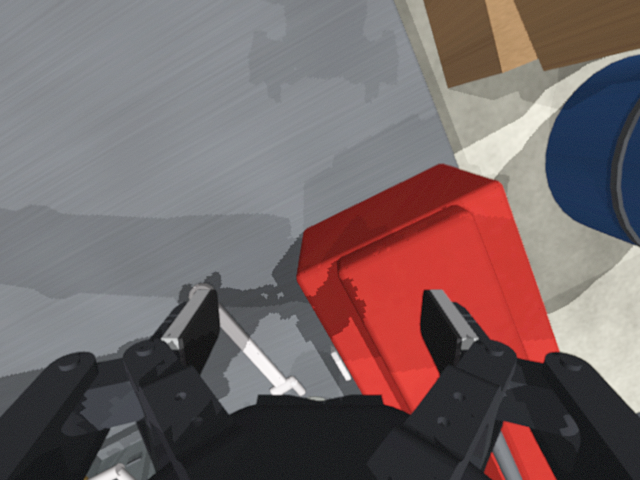

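Top picture: the silver wide ring is at about (400,286) and the silver collar at (416,245). The yellow look-alikes are at (434,280), wide, and (385,246), narrow. The stand is at (335,248), the feeder bar at (232,281), and the hammer lies between the robot and the stand. Next I triangulate and confirm with a crop.

```bash
cat > h.py <<'E'
import numpy as np, cv2
from scipy.spatial.transform import Rotation as R
from scipy.optimize import least_squares
from bench import r, imaging
def ray(info,px):
    K=np.array(info["camera_matrix"]); d=np.array([info["k1"],0,0,0,0.])
    # drawn = slope*(1+k1 r^2): opencv model
    u=cv2.undistortPoints(np.array([[px]],float),K,d)[0,0]
    v=R.from_rotvec(info["attitude"]).as_matrix()@np.array([u[0],u[1],1]); return np.array(info["xyz"]),v/np.linalg.norm(v)
def tri(obs):
    A=np.zeros((3,3));b=np.zeros(3)
    for i,p in obs:
        o,v=ray(i,p);M=np.eye(3)-np.outer(v,v);A+=M;b+=M@o
    X=np.linalg.solve(A,b)
    return X,[np.linalg.norm((np.eye(3)-np.outer(ray(i,p)[1],ray(i,p)[1]))@(X-i["xyz"])) for i,p in obs]
def onz(i,p,z):
    o,v=ray(i,p); return o+v*(z-o[2])/v[2]
def proj(i,X):
    M=R.from_rotvec(i["attitude"]).as_matrix()
    c=M.T@(np.array(X,float)-i["xyz"]); s=c[:2]/c[2]; s=s*(1+i["k1"]*(s@s))
    K=i["camera_matrix"]; return np.array([K[0,0]*s[0]+K[0,2],K[1,1]*s[1]+K[1,2]])
E
python3 - <<'E'
from h import *
I={n:imaging.camera_info(n) for n in("top","scene")}
F={n:imaging.grab_frame(n) for n in I}
for q in("wide_ring","collar","stand","bar","feeder","hammer"):
    for n in I:
        for d in imaging.tip_of(n,q)[:4]:
            p=d["position"]; print(q,n,np.round(p,1),round(d["conf"],2),onz(I[n],p,0.1 if q=="bar" else 0).round(4))
c=F["top"][220:310,310:460]; cv2.imwrite("pics/crop1.png",cv2.resize(c,None,fx=5,fy=5,interpolation=cv2.INTER_CUBIC))
c=F["top"][170:300,130:280]; cv2.imwrite("pics/crop2.png",cv2.resize(c,None,fx=4,fy=4,interpolation=cv2.INTER_CUBIC))
c=F["scene"][130:350,180:440]; cv2.imwrite("pics/crop3.png",cv2.resize(c,None,fx=2.7,fy=2.7,interpolation=cv2.INTER_CUBIC))
E
```

```text
wide_ring top [399.6 288.3] 0.82 [ 0.4415 -0.2679  0.    ]
wide_ring top [435.7 278.6] 0.56 [ 0.4712 -0.3771  0.    ]
wide_ring scene [220.9 301.9] 0.89 [ 0.4459 -0.2754  0.    ]
wide_ring scene [198.9 332.2] 0.68 [ 0.4666 -0.3772  0.    ]
collar top [415.3 244.7] 0.64 [ 0.573  -0.3155  0.    ]
collar top [382.7 247.7] 0.6 [ 0.5632 -0.2168  0.    ]
collar scene [247.3 334.4] 0.67 [ 0.5697 -0.3112  0.    ]
collar scene [272.  308.7] 0.67 [ 0.5697 -0.2137  0.    ]
stand top [333.1 247.8] 0.65 [ 0.5618 -0.0673  0.    ]
stand scene [301.1 270.4] 0.66 [ 0.5522 -0.0638  0.    ]
bar top [232.9 282.1] 0.95 [0.4599 0.2166 0.1   ]
bar scene [331.7 177.6] 0.88 [0.457 0.222 0.1  ]
feeder top [233.7 232.7] 0.69 [0.6051 0.2319 0.    ]
feeder scene [373.6 217. ] 0.76 [0.6039 0.2424 0.    ]
hammer top [315.7 286. ] 0.92 [ 0.4469 -0.0157  0.    ]
hammer scene [279.6 241.9] 0.84 [ 0.434  -0.0124  0.    ]
```

View pics/crop1.png

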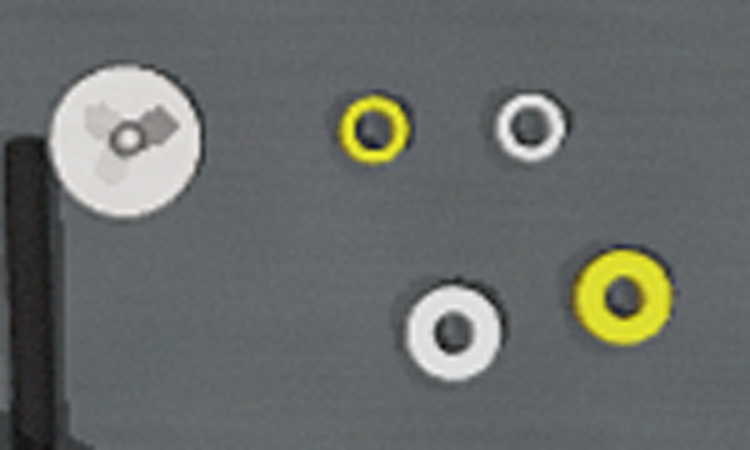

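View pics/crop2.png

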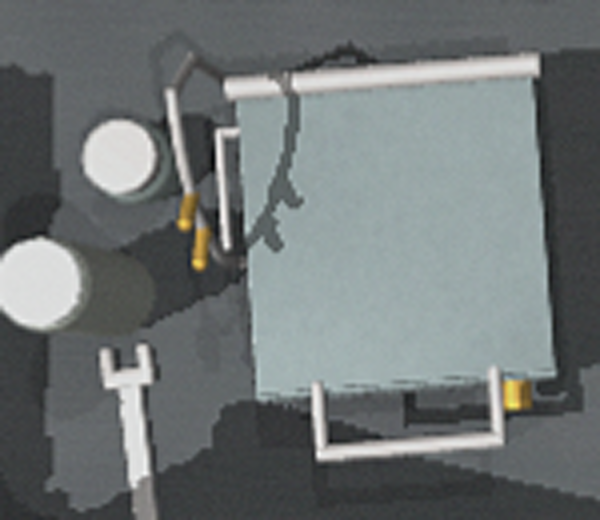

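View pics/crop3.png

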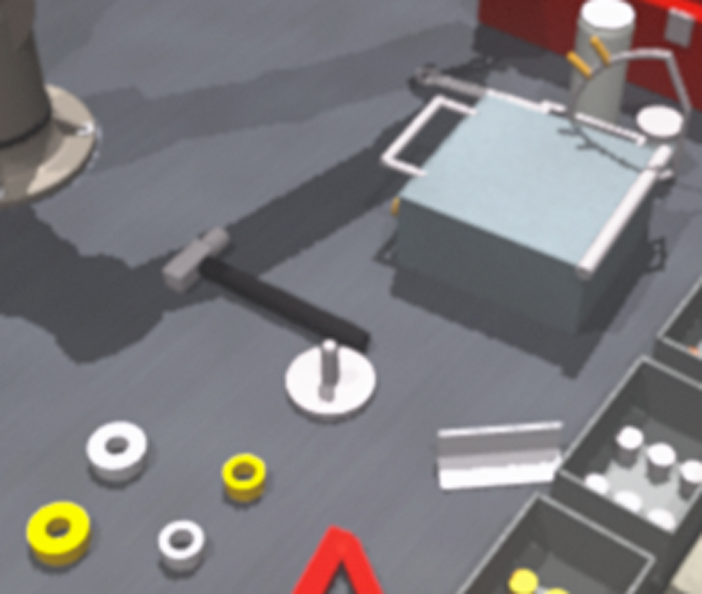

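```bash
python3 - <<'E'
from h import *
I={n:imaging.camera_info(n) for n in("top","scene")}
F={n:imaging.grab_frame(n) for n in I}
def face(n,c,rad,th):
    g=cv2.cvtColor(F[n],cv2.COLOR_BGR2GRAY); S=8
    x0,y0=int(c[0]-rad),int(c[1]-rad); p=g[y0:y0+2*rad,x0:x0+2*rad]
    p=cv2.resize(p,None,fx=S,fy=S,interpolation=cv2.INTER_CUBIC)
    m=(p>th).astype(np.uint8)
    cs,_=cv2.findContours(m,cv2.RETR_CCOMP,cv2.CHAIN_APPROX_NONE)
    out=[]
    for k in sorted(cs,key=cv2.contourArea,reverse=True)[:3]:
        if len(k)<20: continue
        (ex,ey),ax,an=cv2.fitEllipse(k); out.append(((ex+.5)/S-.5+x0,(ey+.5)/S-.5+y0,ax[0]/S,ax[1]/S,an))
    return out
for q,ct,cs in(("wide",(400.6,286.4),(223,296)),("collar",(416,245.4),(247.5,332))):
  for n,c in(("top",ct),("scene",cs)):
    for th in (150,180):
      for e in face(n,c,14,th): print(q,n,th,np.round(e,2), onz(I[n],e[:2],0.022).round(4))
for n,c in(("top",(335,248)),("scene",(302,272))):
  for th in (150,180):
    for e in face(n,c,22,th): print("stand",n,th,np.round(e,2), onz(I[n],e[:2],0.012).round(4), onz(I[n],e[:2],0.064).round(4))
c=F["scene"][240:300,270:340]; cv2.imwrite("pics/crop4.png",cv2.resize(c,None,fx=8,fy=8,interpolation=cv2.INTER_NEAREST))
E
```

```text
wide top 150 [400.22 286.25  18.54  18.61 140.24] [ 0.4484 -0.2658  0.022 ]
wide top 150 [400.2  286.22   8.11   8.65   0.89] [ 0.4485 -0.2657  0.022 ]
wide top 180 [400.26 286.21  18.01  18.04 173.45] [ 0.4486 -0.2659  0.022 ]
wide top 180 [400.26 286.19   8.64   9.18 179.36] [ 0.4486 -0.2659  0.022 ]
wide scene 150 [222.72 294.57  18.33  23.14  73.3 ] [ 0.4472 -0.2655  0.022 ]
wide scene 150 [222.68 294.65   5.81   7.84  80.07] [ 0.4473 -0.2657  0.022 ]
wide scene 180 [222.75 294.57  17.37  22.28  74.36] [ 0.4472 -0.2654  0.022 ]
wide scene 180 [222.73 294.58   6.58   8.69  78.82] [ 0.4472 -0.2655  0.022 ]
collar top 150 [415.61 245.05  13.1   13.25 122.54] [ 0.5709 -0.3118  0.022 ]
collar top 150 [415.55 244.97   8.13   8.44 157.24] [ 0.5711 -0.3116  0.022 ]
collar top 180 [415.63 245.    12.53  12.72 119.04] [ 0.571  -0.3119  0.022 ]
collar top 180 [415.62 244.93   8.75   8.93 151.38] [ 0.5712 -0.3118  0.022 ]
collar scene 150 [246.57 329.4   15.02  17.83  74.15] [ 0.5699 -0.311   0.022 ]
collar scene 150 [246.55 329.56   6.84   8.26  74.24] [ 0.5702 -0.3114  0.022 ]
collar scene
[... 485 characters left out ...]
  29.22  29.27 147.86] [ 0.5613 -0.071   0.012 ] [ 0.5592 -0.0686  0.064 ]
stand top 180 [337.79 246.17   7.89  16.1   65.13] [ 0.5663 -0.0807  0.012 ] [ 0.564  -0.0779  0.064 ]
stand top 180 [335.35 247.2    3.08   3.26  64.8 ] [ 0.5632 -0.0734  0.012 ] [ 0.561  -0.0709  0.064 ]
stand scene 150 [301.84 270.08  26.32  33.84  89.17] [ 0.5596 -0.0698  0.012 ] [ 0.5873 -0.1049  0.064 ]
stand scene 150 [301.73 265.99   6.48  16.13 179.45] [ 0.5503 -0.0579  0.012 ] [ 0.5785 -0.0936  0.064 ]
stand scene 180 [302.02 270.51  23.24  33.59  89.95] [ 0.5609 -0.0707  0.012 ] [ 0.5886 -0.1058  0.064 ]
stand scene 180 [301.52 257.55   3.55   4.25  92.25] [ 0.5308 -0.0329  0.012 ] [ 0.5599 -0.0698  0.064 ]
```

View pics/crop4.png

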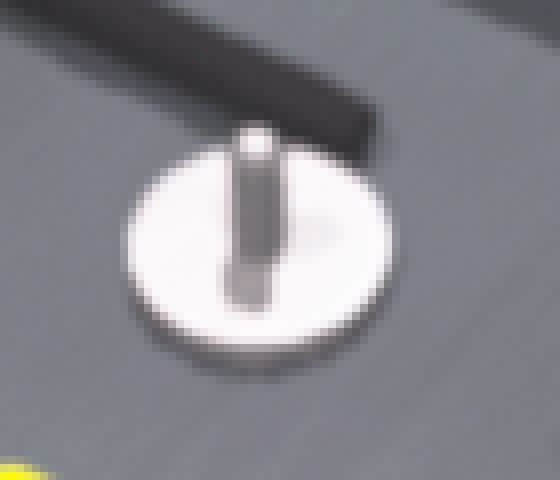

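Bore pixels confirm the silver pieces: 18.5 px outside with an 8.5 px bore is the wide ring, and 13 px outside is the collar. The two views agree to about 1 mm at z = 0.022, and at 0.064 for the post top. Next I measure the bar in both views and plan the moves.

```bash
cat >> h.py <<'E'
T={'ring':(0.4479,-0.2657),'collar':(0.5705,-0.3115),'stand':(0.5606,-0.0706)}
def goal(pos,yaw_deg,tilt=0):
    """tool down, jaw(y axis) along world direction yaw. returns delta xyz cm in tool axes, rotvec deg"""
    o=r.get_obs(); C=R.from_rotvec(o["orientation"]); 
    z=np.array([0,0,-1.]); best=None
    for a in (yaw_deg,yaw_deg+180):
        y=np.array([np.cos(np.radians(a)),np.sin(np.radians(a)),0]); x=np.cross(y,z)
        G=R.from_matrix(np.c_[x,y,z]); d=(C.inv()*G).as_rotvec(degrees=True)
        if best is None or np.linalg.norm(d)<np.linalg.norm(best): best=d
    dx=C.inv().apply(np.array(pos)-o["tcp_pos"])*100
    print("t",round(o["clock"],2),"tcp",o["tcp_pos"].round(4),"f",o["contact_force"].round(1),"w",round(o["grip_width"],4)); print("xyz",dx.round(2),"rot",best.round(2),"j7",o["joints"][6].round(2), "j",o["joints"].round(2))
E
python3 - <<'E'
from h import *
I={n:imaging.camera_info(n) for n in("top","scene")}
for a,b in (((210.5,283.3),(343,166.3)),((254.5,279.5),(323.3,189.3))):
    print(tri([(I["top"],a),(I["scene"],b)]), onz(I["top"],a,.1),onz(I["scene"],b,.1))
print(R.from_rotvec(r.get_obs()["orientation"]).as_matrix().round(3))
goal((0.45,-0.2657,0.26),0)
goal((0.45,-0.2657,0.26),90)
F=imaging.grab_frame("scene")
c=F[150:220,310:440]; cv2.imwrite("pics/crop5.png",cv2.resize(c,None,fx=6,fy=6,interpolation=cv2.INTER_CUBIC))
E
```

```text
(array([0.4580144 , 0.27867496, 0.1081605 ]), [np.float64(0.002026708947368499), np.float64(0.0020267089473684115)]) [0.45611661 0.2790951  0.1       ] [0.45388692 0.28911235 0.1       ]
(array([0.46909221, 0.15708043, 0.10364288]), [np.float64(0.0017878078293072958), np.float64(0.001787807829307218)]) [0.46757804 0.15640715 0.1       ] [0.46799807 0.1617979  0.1       ]
[[-0.892  0.453  0.   ]
 [ 0.453  0.892  0.   ]
 [ 0.     0.    -1.   ]]
t 0.95 tcp [0.3056 0.6019 0.2313] f [ 0.   0.7 -0.3] w 0.0855
xyz [-52.15 -70.82  -2.87] rot [ 0.   -0.   63.08] j7 -0.08 j [-1.21  0.48  0.02  1.56 -0.01  1.11 -0.08]
t 0.95 tcp [0.3056 0.6019 0.2313] f [ 0.   0.7 -0.3] w 0.0855
xyz [-52.15 -70.82  -2.87] rot [  0.    -0.   -26.92] j7 -0.08 j [-1.21  0.48  0.02  1.56 -0.01  1.11 -0.08]
```

View pics/crop5.png

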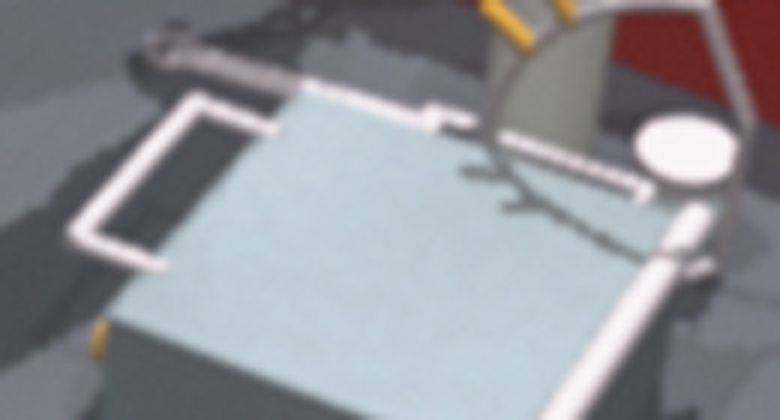

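Emit:
jog_arm:
  rows:
    - {"xyz": [-34, -33, -4], "delta_rot": [0, 0, 63], "fingers": 0}
    - {"xyz": [-34, -33, -4], "delta_rot": [0, 0, 63], "fingers": 0}
    - {"xyz": [-34, -33, -4], "delta_rot": [0, 0, 63], "fingers": 0}
    - {"xyz": [-34, -33, -4], "delta_rot": [0, 0, 63], "fingers": 0}
    - {"xyz": [-34, -33, -4], "delta_rot": [0, 0, 63], "fingers": 0}
  grip_force: 40

```text
clock: 1.42
tcp_pos: [0.3733, 0.4036, 0.2491]
orientation: [-1.643, -2.677, -0.001]
contact_force: [0.3, -0.5, 0.3]
grip_width: 0.0856
```

```bash
python3 - <<'E'
from h import *
goal((0.46,0.15,0.25),0)
goal((0.4479,-0.2657,0.20),0)
E
```

```text
t 1.42 tcp [0.3733 0.4036 0.2491] f [ 0.3 -0.5  0.3] w 0.0856
xyz [-26.54  -3.75  -0.1 ] rot [ 1.000e-02 -2.000e-02  2.692e+01] j7 -0.41 j [-1.1   0.25  0.19  1.85 -0.06  1.04 -0.41]
t 1.42 tcp [0.3733 0.4036 0.2491] f [ 0.3 -0.5  0.3] w 0.0856
xyz [-63.06 -23.66   4.88] rot [ 1.000e-02 -2.000e-02  2.692e+01] j7 -0.41 j [-1.1   0.25  0.19  1.85 -0.06  1.04 -0.41]
```

Emit:
jog_arm:
  rows:
    - {"xyz": [-26.5, -3.8, -1], "delta_rot": [0, 0, 27], "fingers": 0}
    - {"xyz": [-26.5, -3.8, -1], "delta_rot": [0, 0, 27], "fingers": 0}
    - {"xyz": [-26.5, -3.8, -1], "delta_rot": [0, 0, 27], "fingers": 0}
    - {"xyz": [-26.5, -3.8, -1], "delta_rot": [0, 0, 27], "fingers": 0}
    - {"xyz": [-26.5, -3.8, -1], "delta_rot": [0, 0, 27], "fingers": 0}

```text
clock: 1.83
tcp_pos: [0.44, 0.2064, 0.2571]
orientation: [-2.229, -2.214, -0.002]
contact_force: [0.9, 0.3, 0.2]
grip_width: 0.0853
```

```bash
python3 - <<'E'
from h import *
goal((0.4479,-0.2657,0.20),0)
E
```

```text
t 1.83 tcp [0.44   0.2064 0.2571] f [0.9 0.3 0.2] w 0.0853
xyz [-47.21   1.11   5.65] rot [ 0.03 -0.07 -0.38] j7 -0.51 j [-0.91  0.13  0.38  1.99 -0.06  1.03 -0.51]
```

Emit:
jog_arm:
  rows:
    - {"xyz": [-47, 1.1, 0], "fingers": 0}
    - {"xyz": [-47, 1.1, 0], "fingers": 0}
    - {"xyz": [-47, 1.1, 0], "fingers": 0}
    - {"xyz": [-47, 1.1, 0], "fingers": 0}
    - {"xyz": [-47, 1.1, 0], "fingers": 0}

```text
$.rows[0]: bad value
```

Emit:
jog_arm:
  rows:
    - {"xyz": [-27, 1.0, 6], "fingers": 0}
    - {"xyz": [-27, 1.0, 6], "fingers": 0}
    - {"xyz": [-27, 1.0, 6], "fingers": 0}
    - {"xyz": [-27, 1.0, 6], "fingers": 0}
    - {"xyz": [-27, 1.0, 6], "fingers": 0}

```text
$.rows[0]: bad value
```

```bash
python3 - <<'E'
from h import *
goal((0.4479,-0.2657,0.10),0)
cv2.imwrite("pics/w1.png",imaging.grab_frame("wrist"))
print(imaging.camera_info("wrist")["xyz"])
E
```

```text
t 1.83 tcp [0.44   0.2064 0.2571] f [0.9 0.3 0.2] w 0.0853
xyz [-47.22   1.1   15.65] rot [ 0.03 -0.07 -0.38] j7 -0.51 j [-0.91  0.13  0.38  1.99 -0.06  1.03 -0.51]
[0.44404729 0.27282379 0.40135622]
```

View pics/w1.png

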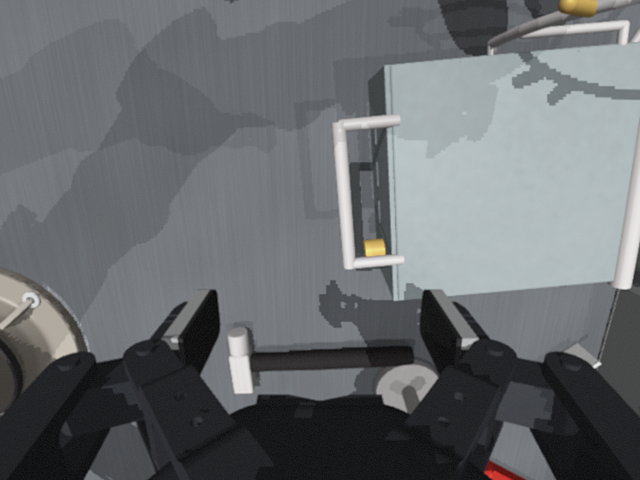

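The call was refused because delta_rot is needed in every row. The wrist picture usefully shows the bar with ends at (341,125) and (350,263), clear of its surroundings.

```bash
python3 - <<'E'
from h import *
I={n:imaging.camera_info(n) for n in("top","scene","wrist")}
for a,b,c in (((210.5,283.3),(342.5,166.7),(341,125)),((254.5,279.5),(323.1,188.7),(350,263))):
    print(tri([(I["top"],a),(I["wrist"],c)]), tri([(I["top"],a),(I["scene"],b),(I["wrist"],c)]))
E
```

```text
(array([0.45875884, 0.27177405, 0.139583  ]), [np.float64(0.0014789109363228155), np.float64(0.001478910936322776)]) (array([0.45979232, 0.27463216, 0.11121979]), [np.float64(0.003937255273299015), np.float64(0.001421465985585539), np.float64(0.0030645028121366897)])
(array([0.46903505, 0.15465237, 0.11754454]), [np.float64(0.0010472829424275061), np.float64(0.0010472829424274725)]) (array([0.47027832, 0.15395428, 0.11043787]), [np.float64(0.0027471958719373964), np.float64(0.002328887444297439), np.float64(0.001909544086111354)])
```

Emit:
jog_arm:
  rows:
    - {"xyz": [-47, 1.1, 0], "delta_rot": [0, 0, 0], "fingers": 0}
    - {"xyz": [-47, 1.1, 0], "delta_rot": [0, 0, 0], "fingers": 0}
    - {"xyz": [-47, 1.1, 0], "delta_rot": [0, 0, 0], "fingers": 0}
    - {"xyz": [-47, 1.1, 0], "delta_rot": [0, 0, 0], "fingers": 0}
    - {"xyz": [-47, 1.1, 0], "delta_rot": [0, 0, 0], "fingers": 0}

```text
clock: 2.3
tcp_pos: [0.443, -0.0017, 0.2578]
orientation: [2.233, 2.206, 0.002]
contact_force: [0.4, -1.3, 0.0]
grip_width: 0.0848
```

Emit:
jog_arm:
  rows:
    - {"xyz": [-27, 1.0, 6], "delta_rot": [0, 0, 0], "fingers": 0}
    - {"xyz": [-27, 1.0, 6], "delta_rot": [0, 0, 0], "fingers": 0}
    - {"xyz": [-27, 1.0, 6], "delta_rot": [0, 0, 0], "fingers": 0}
    - {"xyz": [-27, 1.0, 6], "delta_rot": [0, 0, 0], "fingers": 0}
    - {"xyz": [-27, 1.0, 6], "delta_rot": [0, 0, 0], "fingers": 0}

```text
clock: 2.72
tcp_pos: [0.4483, -0.2051, 0.2131]
orientation: [2.231, 2.206, 0.004]
contact_force: [1.2, 1.4, 0.6]
grip_width: 0.0855
```

```bash
python3 - <<'E'
from h import *
goal((0.4479,-0.2657,0.10),0)
E
```

```text
t 2.72 tcp [ 0.4483 -0.2051  0.2131] f [1.2 1.4 0.6] w 0.0855
xyz [-6.05 -0.02 11.32] rot [ 0.25  0.06 -0.64] j7 0.5 j [-0.32  0.23  0.73  2.04 -0.19  0.93  0.5 ]
```

Emit:
jog_arm:
  rows:
    - {"xyz": [-6.05, 0, 11.3], "delta_rot": [0.2, 0, -0.6], "fingers": 0}
    - {"xyz": [-6.05, 0, 11.3], "delta_rot": [0.2, 0, -0.6], "fingers": 0}
    - {"xyz": [-6.05, 0, 11.3], "delta_rot": [0.2, 0, -0.6], "fingers": 0}
    - {"xyz": [-6.05, 0, 11.3], "delta_rot": [0.2, 0, -0.6], "fingers": 0}
    - {"xyz": [-6.05, 0, 11.3], "delta_rot": [0.2, 0, -0.6], "fingers": 0}

```text
clock: 3.13
tcp_pos: [0.4463, -0.2662, 0.0984]
orientation: [-2.224, -2.216, 0.005]
contact_force: [0.2, -0.2, 1.2]
grip_width: 0.0857
```

```bash
python3 - <<'E'
from h import *
goal((0.4479,-0.2657,0.003),0)
cv2.imwrite("pics/w2.png",imaging.grab_frame("wrist"))
E
```

```text
t 3.13 tcp [ 0.4463 -0.2662  0.0984] f [ 0.2 -0.2  1.2] w 0.0857
xyz [0.06 0.2  9.54] rot [-0.23  0.02 -0.2 ] j7 0.8 j [-0.08  0.47  0.62  2.07 -0.4   0.73  0.8 ]
```

View pics/w2.png

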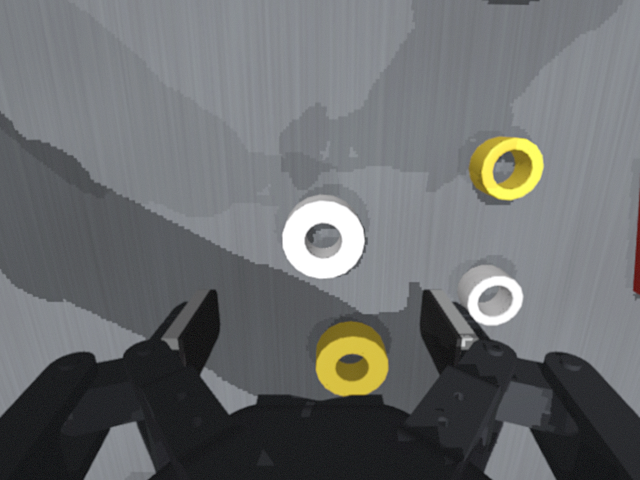

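The wrist view shows the silver wide ring's top face at (323,240), with a yellow look-alike behind it at (352,355). I check this against my estimate.

```bash
cat >> h.py <<'E'
def white(img,lo=200):
    m=(img.min(2)>lo).astype(np.uint8); return m
E
python3 - <<'E'
from h import *
i=imaging.camera_info("wrist"); im=cv2.imread("pics/w2.png")
for q in("ring","collar"): print(q,proj(i,(*T[q],.022)))
m=white(im)[190:290,270:380]
cs,_=cv2.findContours(m,cv2.RETR_CCOMP,cv2.CHAIN_APPROX_NONE)
for k in sorted(cs,key=cv2.contourArea)[-2:]:
    e=cv2.fitEllipse(k); p=(e[0][0]+270,e[0][1]+190); print(p,e[1],onz(i,p,.022))
m=white(im)[250:340,450:540]
cs,_=cv2.findContours(m,cv2.RETR_CCOMP,cv2.CHAIN_APPROX_NONE)
for k in sorted(cs,key=cv2.contourArea)[-2:]:
    e=cv2.fitEllipse(k); p=(e[0][0]+450,e[0][1]+250); print(p,e[1],onz(i,p,.022))
E
```

```text
ring [319.13956472 240.7180918 ]
collar [488.89330319 300.501019  ]
(322.8121643066406, 240.06901931762695) (36.317073822021484, 38.26602554321289) [ 0.45039754 -0.26523725  0.022     ]
(322.7698440551758, 239.11459350585938) (76.9455337524414, 80.69768524169922) [ 0.45036793 -0.26455336  0.022     ]
(494.8813781738281, 300.36192321777344) (30.242191314697266, 37.26146697998047) [ 0.57485995 -0.31141381  0.022     ]
(494.93420791625977, 300.09067153930664) (46.681129455566406, 55.81388854980469) [ 0.57486542 -0.31119501  0.022     ]
```

Emit:
jog_arm:
  rows:
    - {"xyz": [0.0, 0.3, 4], "delta_rot": [-0.2, 0, 0], "fingers": 0}
    - {"xyz": [0, 0.3, 8], "delta_rot": [-0.2, 0, 0], "fingers": 0}
    - {"xyz": [0, 0.3, 9.5], "delta_rot": [-0.2, 0, 0], "fingers": 0}
    - {"xyz": [0, 0.3, 9.5], "delta_rot": [-0.2, 0, 0], "fingers": 0}
    - {"xyz": [0, 0.3, 9.5], "delta_rot": [-0.2, 0, 0], "fingers": 0}

```text
clock: 3.6
tcp_pos: [0.4525, -0.2649, 0.0069]
orientation: [2.218, 2.219, 0.005]
contact_force: [1.0, -0.5, 0.5]
grip_width: 0.0852
```

```bash
python3 - <<'E'
from h import *
goal((0.449,-0.2657,0.002),0)
cv2.imwrite("pics/w3.png",imaging.grab_frame("wrist"))
E
```

```text
t 3.6 tcp [ 0.4525 -0.2649  0.0069] f [ 1.  -0.5  0.5] w 0.0852
xyz [-0.08 -0.35  0.49] rot [0.29 0.04 0.01] j7 0.92 j [ 0.04  0.62  0.48  2.1  -0.55  0.55  0.92]
```

View pics/w3.png

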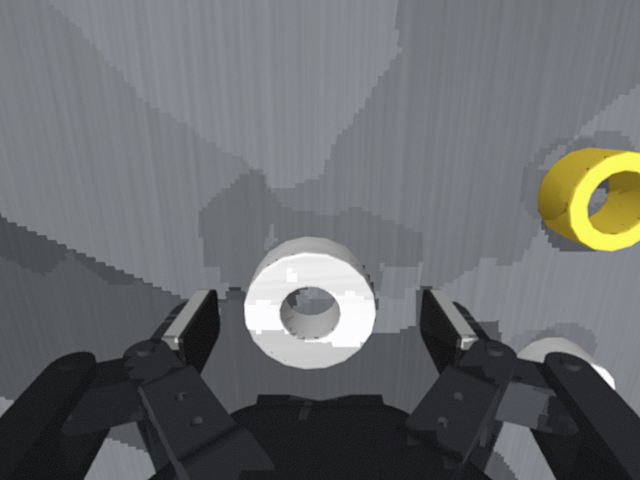

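Emit:
jog_arm:
  rows:
    - {"xyz": [-0.1, -0.35, 0.5], "delta_rot": [0.3, 0, 0], "fingers": 0}
    - {"xyz": [-0.1, -0.35, 0.5], "delta_rot": [0.3, 0, 0], "fingers": 0.2}
    - {"xyz": [-0.1, -0.35, 0.5], "delta_rot": [0.3, 0, 0], "fingers": 0.6}
    - {"xyz": [-0.1, -0.35, 0.5], "delta_rot": [0.3, 0, 0], "fingers": 1}
    - {"xyz": [-0.1, -0.35, 0.5], "delta_rot": [0.3, 0, 0], "fingers": 1}
  grip_force: 40

```text
clock: 4.07
tcp_pos: [0.4501, -0.2667, 0.004]
orientation: [2.22, 2.219, 0.002]
contact_force: [-3.3, 1.8, 13.1]
grip_width: 0.0551
```

Emit:
jog_arm:
  rows:
    - {"xyz": [0, 0, 0], "delta_rot": [0, 0, 0], "fingers": 1}
    - {"xyz": [0, 0, 0], "delta_rot": [0, 0, 0], "fingers": 1}
    - {"xyz": [0, 0, 0], "delta_rot": [0, 0, 0], "fingers": 1}
    - {"xyz": [0, 0, 0], "delta_rot": [0, 0, 0], "fingers": 1}
    - {"xyz": [0, 0, -1], "delta_rot": [0, 0, 0], "fingers": 1}

```text
clock: 4.48
tcp_pos: [0.449, -0.2661, 0.013]
orientation: [2.222, 2.221, 0.0]
contact_force: [-0.3, -0.0, -1.7]
grip_width: 0.0551
```

```bash
python3 - <<'E'
from h import *
goal((0.449,-0.2657,0.12),0)
cv2.imwrite("pics/w4.png",imaging.grab_frame("wrist"))
E
```

```text
t 4.48 tcp [ 0.449  -0.2661  0.013 ] f [-0.3 -0.  -1.7] w 0.0551
xyz [  0.04   0.   -10.7 ] rot [ 0.02 -0.   -0.03] j7 0.91 j [ 0.03  0.61  0.5   2.1  -0.54  0.56  0.91]
```

View pics/w4.png

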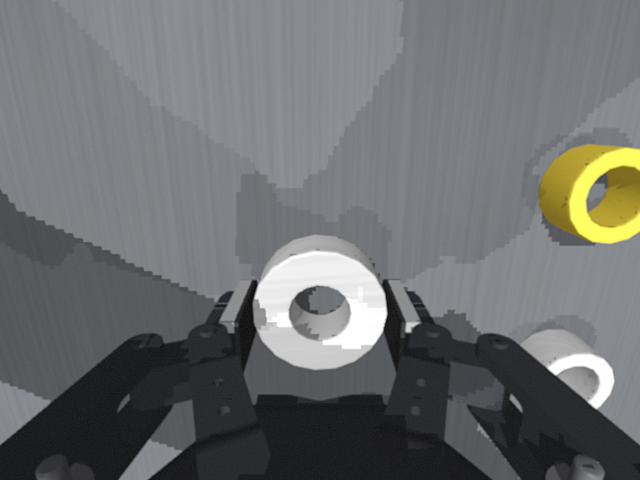

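```bash
python3 - <<'E'
from h import *
i=imaging.camera_info("wrist"); im=cv2.imread("pics/w4.png"); o=r.get_obs()
m=(im.min(2)>150).astype(np.uint8); m[:,:252]=0;m[:,386:]=0;m[:230]=0;m[372:]=0
m=(im.min(2)>215).astype(np.uint8); m[:,:252]=0;m[:,387:]=0;m[:230]=0;m[372:]=0
cv2.imwrite("pics/m4.png",np.hstack([m[220:380,230:410]*255,im[220:380,230:410,0]]))
for z in(.030,.032,.034): print(z, proj(i,(o["tcp_pos"][0],o["tcp_pos"][1],z)))
E
```

```text
0.03 [318.79794693 311.40302354]
0.032 [318.80043212 313.88279346]
0.034 [318.80298567 316.42900412]
```

View pics/m4.png

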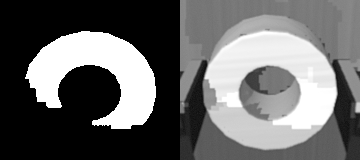

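Emit:
jog_arm:
  rows:
    - {"xyz": [0, 0, -4], "delta_rot": [0, 0, 0], "fingers": 1}
    - {"xyz": [0, 0, -8], "delta_rot": [0, 0, 0], "fingers": 1}
    - {"xyz": [0, 0, -12], "delta_rot": [0, 0, 0], "fingers": 1}
    - {"xyz": [4, 2, -13], "delta_rot": [0, 0, 0], "fingers": 1}
    - {"xyz": [8, 4, -13], "delta_rot": [0, 0, 0], "fingers": 1}

```text
clock: 4.95
tcp_pos: [0.4879, -0.1959, 0.1492]
orientation: [2.224, 2.206, 0.008]
contact_force: [1.2, 1.0, -2.4]
grip_width: 0.0547
```

```bash
python3 - <<'E'
from h import *
goal((0.5606,-0.100,0.15),0)
E
```

```text
t 4.95 tcp [ 0.4879 -0.1959  0.1492] f [ 1.2  1.  -2.4] w 0.0547
xyz [ 9.65  7.19 -0.04] rot [ 0.58  0.18 -0.47] j7 0.59 j [-0.29  0.39  0.69  2.03 -0.34  0.82  0.59]
```

Emit:
jog_arm:
  rows:
    - {"xyz": [4, 4, 0], "delta_rot": [0.6, 0.2, -0.5], "fingers": 1}
    - {"xyz": [7.6, 7.2, 0], "delta_rot": [0.6, 0.2, -0.5], "fingers": 1}
    - {"xyz": [7.6, 7.2, 0], "delta_rot": [0.6, 0.2, -0.5], "fingers": 1}
    - {"xyz": [7.6, 7.2, 0], "delta_rot": [0.6, 0.2, -0.5], "fingers": 1}
    - {"xyz": [7.6, 7.2, 0], "delta_rot": [0.6, 0.2, -0.5], "fingers": 1}

```text
clock: 5.37
tcp_pos: [0.5611, -0.1191, 0.1496]
orientation: [-2.217, -2.225, 0.001]
contact_force: [-0.0, -1.5, -1.5]
grip_width: 0.0546
```

```bash
python3 - <<'E'
from h import *
goal((0.5606,-0.0706,0.12),0)
i=imaging.camera_info("wrist")
im=imaging.grab_frame("wrist"); cv2.imwrite("pics/w5.png",im)
print(proj(i,(*T['stand'],.012)),proj(i,(*T['stand'],.064)))
o=r.get_obs()["tcp_pos"]; print(proj(i,(o[0],o[1],o[2]+.019)))
E
```

```text
t 5.37 tcp [ 0.5611 -0.1191  0.1496] f [-0.  -1.5 -1.5] w 0.0546
xyz [ 4.85 -0.03  2.96] rot [-0.04 -0.    0.22] j7 0.45 j [-0.4   0.47  0.66  1.91 -0.37  0.88  0.45]
[318.96615599 159.99960369] [318.7553309  167.56955883]
[316.0514833  320.12137322]
```

View pics/w5.png

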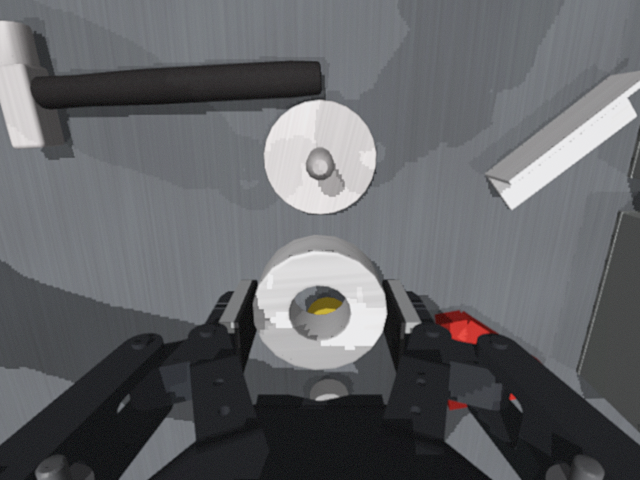

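The picture shows the post top at about (320,165), the flange centre at about (320,157), and the ring in hand with its face centre at about (320,310). I measure the offset between post and ring in this one camera.

```bash
python3 - <<'E'
from h import *
i=imaging.camera_info("wrist"); im=cv2.imread("pics/w5.png"); o=r.get_obs()
g=im.min(2)
def fit(x0,y0,x1,y1,lo,hull=True,n=1):
    m=(g[y0:y1,x0:x1]>lo).astype(np.uint8)
    m=cv2.morphologyEx(m,cv2.MORPH_OPEN,np.ones((3,3)))
    cs,_=cv2.findContours(m,cv2.RETR_EXTERNAL,cv2.CHAIN_APPROX_NONE)
    k=max(cs,key=cv2.contourArea); k=cv2.convexHull(k) if hull else k
    e=cv2.fitEllipse(k); return (e[0][0]+x0,e[0][1]+y0),e[1]
p,a=fit(255,90,385,220,150); print("flange",p,a,onz(i,p,.012).round(4))
p,a=fit(255,240,388,372,175); print("ringface",p,a)
for z in (.013,.016,.019,.022): print(z, (onz(i,p,o["tcp_pos"][2]+z)-o["tcp_pos"]).round(4), "dia",a[1]*np.linalg.norm(0)+ a[1]*(i["xyz"][2]-o["tcp_pos"][2]-z)/344.6)
c=im[140:200,290:360]; cv2.imwrite("pics/c6.png",cv2.resize(c,None,fx=8,fy=8,interpolation=cv2.INTER_NEAREST))
E
```

```text
flange (319.4740219116211, 156.64161682128906) (111.93569946289062, 113.93382263183594) [ 0.56   -0.0696  0.012 ]
ringface (319.47515869140625, 309.1013488769531) (117.29620361328125, 132.7098846435547)
0.013 [0.0003 0.     0.013 ] dia 0.050426444033321756
0.016 [0.0003 0.0018 0.016 ] dia 0.04927110551349976
0.019 [0.0003 0.0035 0.019 ] dia 0.04811576699367775
0.022 [0.0003 0.0052 0.022 ] dia 0.04696042847385574
```

View pics/c6.png

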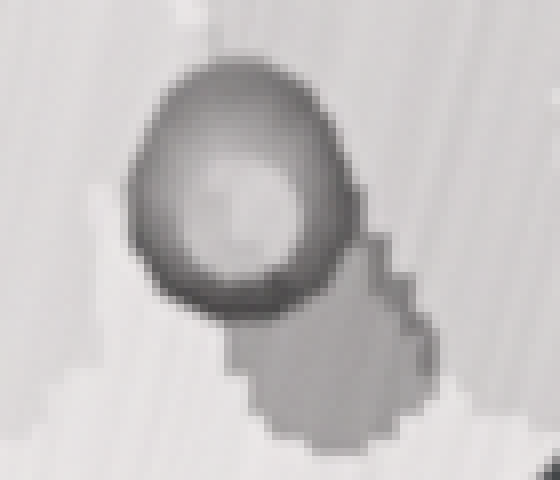

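```bash
python3 - <<'E'
from h import *
i=imaging.camera_info("wrist"); o=r.get_obs()
im=imaging.grab_frame("wrist"); cv2.imwrite("pics/w6.png",im)
t=o["tcp_pos"]; print(t)
for z in (.016,.019): print(proj(i,t+[0,0,z]))
for p in ((320.6,166.6),):print(onz(i,p,.064))
c=im[235:375,250:390].copy()
c=cv2.resize(c,None,fx=5,fy=5,interpolation=cv2.INTER_CUBIC)
# overlay model: bore circle and outer circle at z=+.018, y offset 0
for dy,col in((0,(0,0,255)),(.002,(0,255,0))):
  for rad in(.0125,.028):
    pts=np.array([(proj(i,t+[rad*np.cos(a),dy+rad*np.sin(a),.018])-[250,235]+.5)*5 for a in np.linspace(0,6.283,60)]).astype(np.int32)
    cv2.polylines(c,[pts],True,col,1)
cv2.imwrite("pics/c7.png",c[:600])
E
```

```text
[ 0.55998891 -0.12072523  0.14963348]
[318.7289125  312.81284772]
[318.70078276 316.61083795]
[ 0.56081532 -0.07163559  0.064     ]
```

View pics/c7.png

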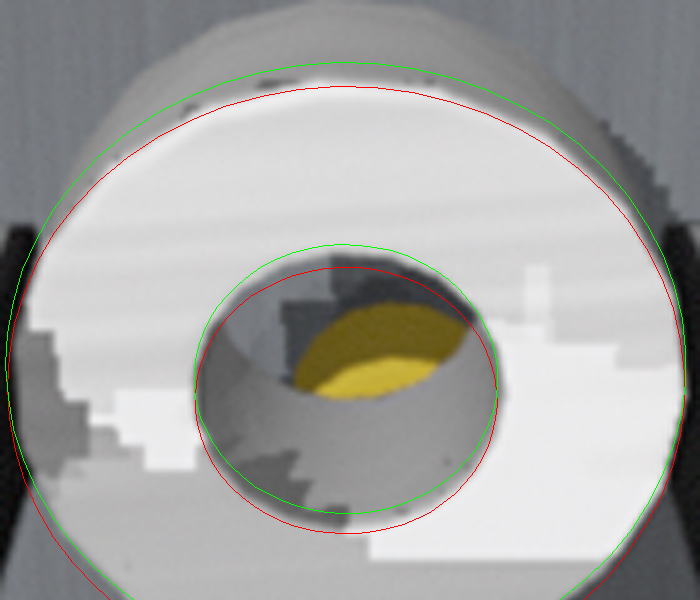

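The model overlay fits with the ring centre about 1 mm +y of the TCP. The post is at (0.5608, −0.071), agreed by all three cameras.

```bash
python3 - <<'E'
from h import *
goal((0.5608,-0.0720,0.09),0)
E
```

```text
t 5.47 tcp [ 0.5595 -0.1216  0.1497] f [-0.4 -0.4 -1.8] w 0.0546
xyz [4.96 0.13 5.97] rot [-0.07  0.01 -0.06] j7 0.45 j [-0.4   0.47  0.66  1.91 -0.37  0.88  0.45]
```

Emit:
jog_arm:
  rows:
    - {"xyz": [3, 0.1, 1], "delta_rot": [-0.1, 0, 0], "fingers": 1}
    - {"xyz": [5, 0.1, 4], "delta_rot": [-0.1, 0, 0], "fingers": 1}
    - {"xyz": [5, 0.1, 6], "delta_rot": [-0.1, 0, 0], "fingers": 1}
    - {"xyz": [5, 0.1, 6], "delta_rot": [-0.1, 0, 0], "fingers": 1}
    - {"xyz": [5, 0.1, 6], "delta_rot": [-0.1, 0, 0], "fingers": 1}

```text
clock: 5.88
tcp_pos: [0.5589, -0.0735, 0.0894]
orientation: [-2.225, -2.217, 0.004]
contact_force: [-0.5, -0.6, -2.0]
grip_width: 0.0551
```

```bash
cat > ov.py <<'E'
from h import *
import sys
# overlay ring bore (offset dy) and post top in wrist view
name=sys.argv[1]; dy=float(sys.argv[2]); zt=float(sys.argv[3])
i=imaging.camera_info("wrist"); t=r.get_obs()["tcp_pos"]; im=imaging.grab_frame("wrist")
c=im[215:375,240:400].copy(); c=cv2.resize(c,None,fx=3.7,fy=3.7,interpolation=cv2.INTER_CUBIC)
def circ(x,y,z,rad,col):
    pts=np.array([(proj(i,(x+rad*np.cos(a),y+rad*np.sin(a),z))-[240,215]+.5)*3.7 for a in np.linspace(0,6.283,60)]).astype(np.int32); cv2.polylines(c,[pts],True,col,1)
circ(t[0],t[1]+dy,t[2]+zt,.0125,(0,0,255)); circ(0.5608,-0.071,.064,.0065,(255,0,0)); circ(0.5608,-0.071,.057,.01,(255,0,0))
cv2.imwrite(name,c)
E
python3 - <<'E'
from h import *
goal((0.5608,-0.0720,0.06),0)
E
python3 ov.py pics/c8.png .001 .018
```

```text
t 5.88 tcp [ 0.5589 -0.0735  0.0894] f [-0.5 -0.6 -2. ] w 0.0551
xyz [0.15 0.19 2.94] rot [-0.11  0.07 -0.21] j7 0.42 j [-0.43  0.54  0.6   1.97 -0.43  0.76  0.42]
```

View pics/c8.png

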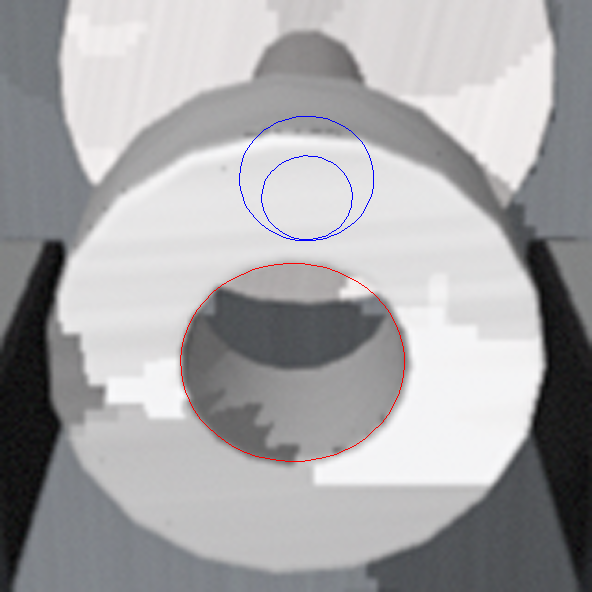

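Emit:
jog_arm:
  rows:
    - {"xyz": [0.15, 0.2, 0.5], "delta_rot": [0, 0, 0], "fingers": 1}
    - {"xyz": [0.15, 0.2, 1.2], "delta_rot": [0, 0, 0], "fingers": 1}
    - {"xyz": [0.15, 0.2, 1.2], "delta_rot": [0, 0, 0], "fingers": 1}
    - {"xyz": [0.15, 0.2, 1.2], "delta_rot": [0, 0, 0], "fingers": 1}
    - {"xyz": [0.15, 0.2, 1.2], "delta_rot": [0, 0, 0], "fingers": 1}

```text
clock: 6.35
tcp_pos: [0.5622, -0.0727, 0.0788]
orientation: [2.225, 2.215, -0.001]
contact_force: [0.4, 0.2, -1.5]
grip_width: 0.0551
```

```bash
python3 - <<'E'
from h import *
goal((0.5608,-0.0720,0.06),0)
E
python3 ov.py pics/c9.png .001 .018
```

```text
t 6.35 tcp [ 0.5622 -0.0727  0.0788] f [ 0.4  0.2 -1.5] w 0.0551
xyz [ 0.07 -0.14  1.88] rot [ 0.05  0.08 -0.26] j7 0.43 j [-0.42  0.56  0.58  1.97 -0.45  0.74  0.43]
```

View pics/c9.png

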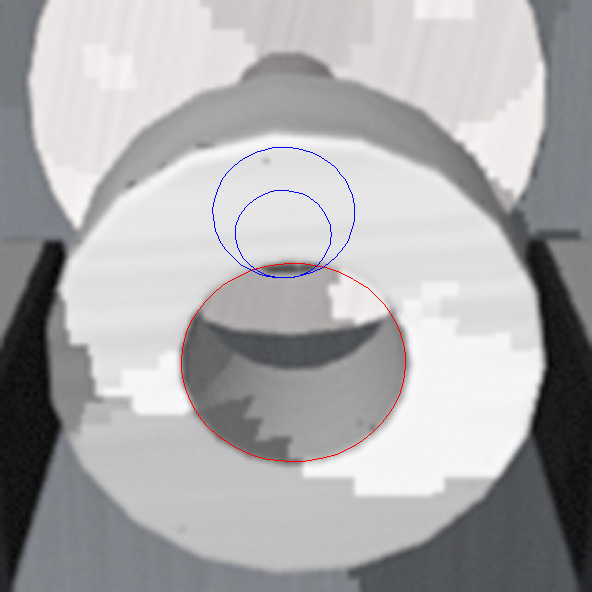

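Emit:
jog_arm:
  rows:
    - {"xyz": [0.07, -0.12, 0], "delta_rot": [0, 0, 0], "fingers": 1}
    - {"xyz": [0.07, -0.12, 0.6], "delta_rot": [0, 0, 0], "fingers": 1}
    - {"xyz": [0.07, -0.12, 1.2], "delta_rot": [0, 0, 0], "fingers": 1}
    - {"xyz": [0.07, -0.12, 1.8], "delta_rot": [0, 0, 0], "fingers": 1}
    - {"xyz": [0.07, -0.12, 2.2], "delta_rot": [0, 0, 0], "fingers": 1}

```text
clock: 6.82
tcp_pos: [0.5605, -0.0718, 0.0557]
orientation: [2.226, 2.216, -0.002]
contact_force: [0.1, 0.3, -1.7]
grip_width: 0.0549
```

```bash
python3 - <<'E'
from h import *
goal((0.5608,-0.0720,0.017),0)
E
python3 ov.py pics/c10.png .001 .018
```

```text
t 6.82 tcp [ 0.5605 -0.0718  0.0557] f [ 0.1  0.3 -1.7] w 0.0549
xyz [-0.02  0.03  3.87] rot [-0.01  0.08 -0.24] j7 0.45 j [-0.4   0.59  0.56  1.98 -0.48  0.7   0.45]
```

View pics/c10.png

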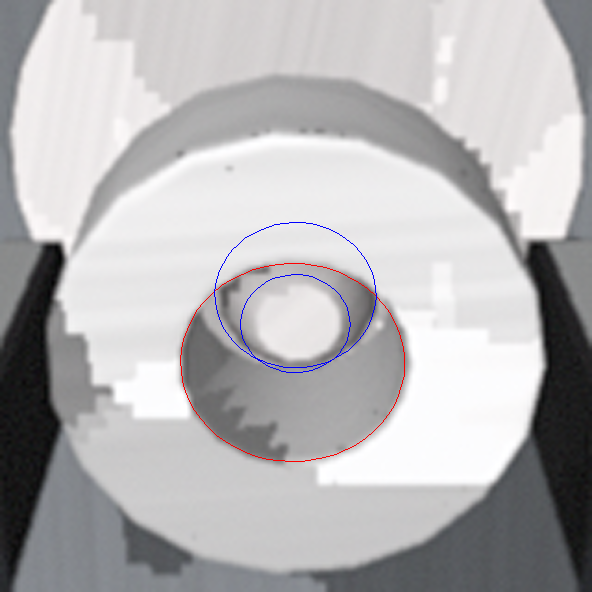

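The post tip is inside the bore, the forces are near zero, and the post matches the blue prediction. Lowering the ring.

Emit:
jog_arm:
  rows:
    - {"xyz": [-0.02, 0, 1], "delta_rot": [0, 0, 0], "fingers": 1}
    - {"xyz": [-0.02, 0, 2], "delta_rot": [0, 0, 0], "fingers": 1}
    - {"xyz": [-0.02, 0, 3], "delta_rot": [0, 0, 0], "fingers": 1}
    - {"xyz": [-0.02, 0, 3.8], "delta_rot": [0, 0, 0], "fingers": 1}
    - {"xyz": [-0.02, 0, 3.9], "delta_rot": [0, 0, 0], "fingers": 1}

```text
clock: 7.28
tcp_pos: [0.5596, -0.0721, 0.0153]
orientation: [-2.226, -2.215, 0.004]
contact_force: [-3.9, 1.1, 10.6]
grip_width: 0.0548
```

```bash
python3 - <<'E'
from h import *
goal((0.5608,-0.0720,0.0155),0)
E
```

```text
t 7.28 tcp [ 0.5596 -0.0721  0.0153] f [-3.9  1.1 10.6] w 0.0548
xyz [ 0.01  0.12 -0.02] rot [-0.16  0.04 -0.28] j7 0.49 j [-0.36  0.65  0.5   1.99 -0.53  0.63  0.49]
```

Emit:
jog_arm:
  rows:
    - {"xyz": [0, 0.1, 0], "delta_rot": [0, 0, 0], "fingers": 0.2}
    - {"xyz": [0, 0.1, 0], "delta_rot": [0, 0, 0], "fingers": 0}
    - {"xyz": [0, 0.1, 0], "delta_rot": [0, 0, 0], "fingers": 0}
    - {"xyz": [0, 0.1, 0], "delta_rot": [0, 0, 0], "fingers": 0}
    - {"xyz": [0, 0.1, -3], "delta_rot": [0, 0, 0], "fingers": 0}

```text
clock: 7.7
tcp_pos: [0.5574, -0.0713, 0.0416]
orientation: [-2.221, -2.212, 0.013]
contact_force: [0.1, 1.7, 0.6]
grip_width: 0.085
```

Emit:
jog_arm:
  rows:
    - {"xyz": [0, 0, -3], "delta_rot": [0, 0, 0], "fingers": 0}
    - {"xyz": [0, 0, -7], "delta_rot": [0, 0, 0], "fingers": 0}
    - {"xyz": [-4, 0, -8], "delta_rot": [0, 0, 0], "fingers": 0}
    - {"xyz": [-8, 0, -8], "delta_rot": [0, 0, 0], "fingers": 0}
    - {"xyz": [-10, 0, -8], "delta_rot": [0, 0, 0], "fingers": 0}

```text
clock: 8.12
tcp_pos: [0.5583, -0.1759, 0.1237]
orientation: [-2.227, -2.213, 0.012]
contact_force: [-0.6, -0.9, -0.4]
grip_width: 0.0852
```

```bash
python3 - <<'E'
from h import *
goal((0.5735,-0.3115,0.10),0)
cv2.imwrite("pics/w11.png",imaging.grab_frame("wrist"))
E
```

```text
t 8.12 tcp [ 0.5583 -0.1759  0.1237] f [-0.6 -0.9 -0.4] w 0.0852
xyz [-13.54   1.63   2.41] rot [-0.39  0.21 -0.37] j7 0.56 j [-0.28  0.53  0.64  1.9  -0.4   0.85  0.56]
```

View pics/w11.png

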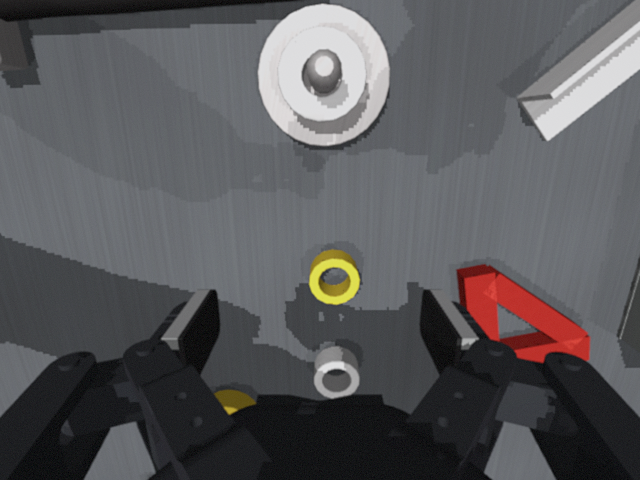

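The wide ring lies flat on the flange around the post (320,72). The silver collar is at (336,378) and the yellow one at (334,275). Moving to the collar.

Emit:
jog_arm:
  rows:
    - {"xyz": [-13.5, 1.4, 2.4], "delta_rot": [-0.4, 0.2, -0.4], "fingers": 0}
    - {"xyz": [-13.5, 1.4, 2.4], "delta_rot": [-0.4, 0.2, -0.4], "fingers": 0}
    - {"xyz": [-13.5, 1.4, 2.4], "delta_rot": [-0.4, 0.2, -0.4], "fingers": 0}
    - {"xyz": [-13.5, 1.4, 2.4], "delta_rot": [-0.4, 0.2, -0.4], "fingers": 0}
    - {"xyz": [-13.5, 1.4, 2.4], "delta_rot": [-0.4, 0.2, -0.4], "fingers": 0}

```text
clock: 8.58
tcp_pos: [0.5675, -0.3214, 0.0999]
orientation: [2.232, 2.206, -0.008]
contact_force: [-0.3, 0.0, 0.6]
grip_width: 0.0857
```

```bash
python3 - <<'E'
from h import *
goal((0.572,-0.3115,0.04),0)
i=imaging.camera_info("wrist"); im=imaging.grab_frame("wrist"); cv2.imwrite("pics/w12.png",im)
m=white(im,150); cs,_=cv2.findContours(m,cv2.RETR_CCOMP,cv2.CHAIN_APPROX_NONE)
for k in cs:
    if cv2.contourArea(k)>300 and len(k)>20:
        e=cv2.fitEllipse(k); print(np.round(e[0],1),np.round(e[1],1),onz(i,e[0],.022).round(4))
print(proj(i,(*T['collar'],.022)))
E
```

```text
t 8.58 tcp [ 0.5675 -0.3214  0.0999] f [-0.3  0.   0.6] w 0.0857
xyz [1.03 0.44 5.98] rot [-0.07  0.36 -0.67] j7 0.79 j [ 0.    0.65  0.6   1.75 -0.45  0.88  0.79]
[324.4 223. ] [58.5 62. ] [ 0.5711 -0.3093  0.022 ]
[323.4 222.2] [27.5 37.9] [ 0.5705 -0.3087  0.022 ]
[323.49758411 226.15796528]
```

View pics/w12.png

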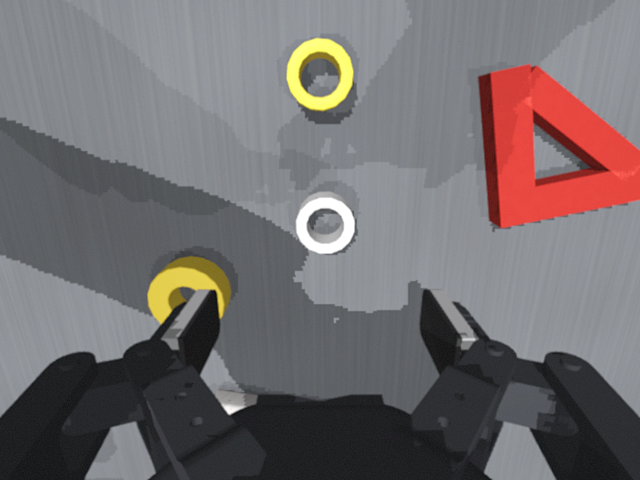

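Emit:
jog_arm:
  rows:
    - {"xyz": [1.06, 0.35, 0], "delta_rot": [0, 0.3, -0.6], "fingers": 0}
    - {"xyz": [1.06, 0.35, 2], "delta_rot": [0, 0.3, -0.6], "fingers": 0}
    - {"xyz": [1.06, 0.35, 5], "delta_rot": [0, 0.3, -0.6], "fingers": 0}
    - {"xyz": [1.06, 0.35, 6], "delta_rot": [0, 0.3, -0.6], "fingers": 0}
    - {"xyz": [1.06, 0.35, 6], "delta_rot": [0, 0.3, -0.6], "fingers": 0}

```text
clock: 9.05
tcp_pos: [0.5706, -0.3037, 0.037]
orientation: [-2.211, -2.22, 0.001]
contact_force: [-0.2, -0.1, 0.0]
grip_width: 0.0856
```

```bash
python3 - <<'E'
from h import *
goal((0.571,-0.3108,0.007),0)
E
```

```text
t 9.05 tcp [ 0.5706 -0.3037  0.037 ] f [-0.2 -0.1  0. ] w 0.0856
xyz [-0.72  0.05  2.99] rot [-0.35 -0.31  0.25] j7 0.82 j [ 0.02  0.73  0.54  1.78 -0.51  0.78  0.82]
```

Emit:
jog_arm:
  rows:
    - {"xyz": [-0.7, 0.05, 0], "delta_rot": [-0.3, -0.3, 0.2], "fingers": 0}
    - {"xyz": [-0.7, 0.05, 1], "delta_rot": [-0.3, -0.3, 0.2], "fingers": 0}
    - {"xyz": [-0.7, 0.05, 2], "delta_rot": [-0.3, -0.3, 0.2], "fingers": 0}
    - {"xyz": [-0.7, 0.05, 3], "delta_rot": [-0.3, -0.3, 0.2], "fingers": 0}
    - {"xyz": [-0.7, 0.05, 3], "delta_rot": [-0.3, -0.3, 0.2], "fingers": 0}

```text
clock: 9.47
tcp_pos: [0.5698, -0.3096, 0.0049]
orientation: [-2.218, -2.22, 0.002]
contact_force: [0.1, 0.2, -0.5]
grip_width: 0.0853
```

```bash
python3 - <<'E'
from h import *
goal((0.571,-0.3108,0.006),0)
cv2.imwrite("pics/w13.png",imaging.grab_frame("wrist"))
E
```

```text
t 9.47 tcp [ 0.5698 -0.3096  0.0049] f [ 0.1  0.2 -0.5] w 0.0853
xyz [-0.12  0.11 -0.11] rot [-0.2  -0.09  0.06] j7 0.85 j [ 0.05  0.77  0.51  1.79 -0.53  0.73  0.85]
```

View pics/w13.png

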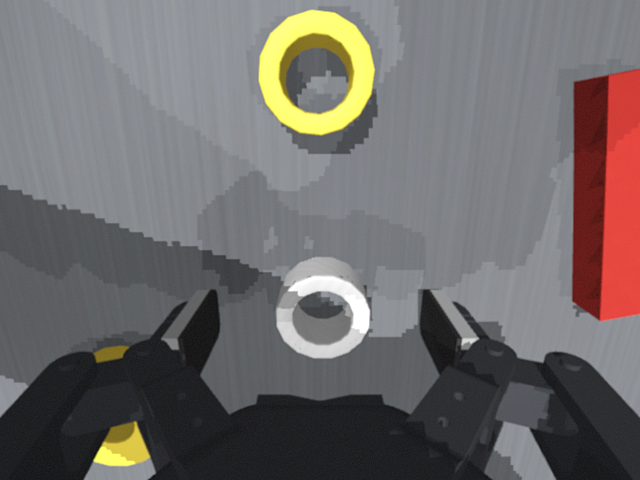

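The silver collar is centred between the fingers at (322,315), and the yellow ones are clear. Closing.

Emit:
jog_arm:
  rows:
    - {"xyz": [-0.12, 0.1, -0.4], "delta_rot": [-0.2, 0, 0], "fingers": 0.2}
    - {"xyz": [-0.12, 0.1, -0.4], "delta_rot": [-0.2, 0, 0], "fingers": 0.5}
    - {"xyz": [-0.12, 0.1, -0.4], "delta_rot": [-0.2, 0, 0], "fingers": 1}
    - {"xyz": [-0.12, 0.1, -0.4], "delta_rot": [-0.2, 0, 0], "fingers": 1}
    - {"xyz": [-0.12, 0.1, -0.4], "delta_rot": [-0.2, 0, 0], "fingers": 1}

```text
clock: 9.93
tcp_pos: [0.5716, -0.3116, 0.0105]
orientation: [2.22, 2.222, 0.003]
contact_force: [-0.1, -0.0, 4.9]
grip_width: 0.038
```

Emit:
jog_arm:
  rows:
    - {"xyz": [0, 0, 0], "delta_rot": [0, 0, 0], "fingers": 1}
    - {"xyz": [0, 0, 0], "delta_rot": [0, 0, 0], "fingers": 1}
    - {"xyz": [0, 0, 0], "delta_rot": [0, 0, 0], "fingers": 1}
    - {"xyz": [0, 0, 0], "delta_rot": [0, 0, 0], "fingers": 1}
    - {"xyz": [0, 0, 0], "delta_rot": [0, 0, 0], "fingers": 1}

```text
clock: 10.35
tcp_pos: [0.5717, -0.3116, 0.0106]
orientation: [2.22, 2.222, 0.003]
contact_force: [-0.9, 0.7, 1.5]
grip_width: 0.0377
```

Emit:
jog_arm:
  rows:
    - {"xyz": [0, 0, -4], "delta_rot": [0, 0, 0], "fingers": 1}
    - {"xyz": [0, 0, -8], "delta_rot": [0, 0, 0], "fingers": 1}
    - {"xyz": [0, 0, -12], "delta_rot": [0, 0, 0], "fingers": 1}
    - {"xyz": [4, 0, -14], "delta_rot": [0, 0, 0], "fingers": 1}
    - {"xyz": [8, 0, -14], "delta_rot": [0, 0, 0], "fingers": 1}

```text
clock: 10.77
tcp_pos: [0.5729, -0.2375, 0.1559]
orientation: [2.221, 2.207, 0.007]
contact_force: [1.0, 1.1, -0.2]
grip_width: 0.0377
```

```bash
python3 - <<'E'
from h import *
goal((0.5608,-0.110,0.14),0)
E
```

```text
t 10.77 tcp [ 0.5729 -0.2375  0.1559] f [ 1.   1.1 -0.2] w 0.0377
xyz [12.75 -1.3   1.52] rot [ 0.58  0.22 -0.36] j7 0.64 j [-0.18  0.53  0.65  1.8  -0.4   0.93  0.64]
```

Emit:
jog_arm:
  rows:
    - {"xyz": [4, -0.5, 1.5], "delta_rot": [0.6, 0.2, -0.4], "fingers": 1}
    - {"xyz": [8, -1.2, 1.5], "delta_rot": [0.6, 0.2, -0.4], "fingers": 1}
    - {"xyz": [12.2, -1.2, 1.5], "delta_rot": [0.6, 0.2, -0.4], "fingers": 1}
    - {"xyz": [12.7, -1.2, 1.5], "delta_rot": [0.6, 0.2, -0.4], "fingers": 1}
    - {"xyz": [12.7, -1.2, 1.5], "delta_rot": [0.6, 0.2, -0.4], "fingers": 1}

```text
clock: 11.18
tcp_pos: [0.5621, -0.1057, 0.1397]
orientation: [-2.211, -2.229, -0.0]
contact_force: [-0.4, -0.4, -0.9]
grip_width: 0.0377
```

```bash
python3 - <<'E'
from h import *
goal((0.5608,-0.072,0.1),0)
E
python3 ov.py pics/c14.png .001 .0114; python3 - <<'E'
from h import *
cv2.imwrite("pics/w14.png",imaging.grab_frame("wrist"))
E
```

```text
t 11.18 tcp [ 0.5621 -0.1057  0.1397] f [-0.4 -0.4 -0.9] w 0.0377
xyz [ 3.36 -0.1   3.97] rot [-0.07 -0.09  0.44] j7 0.44 j [-0.41  0.48  0.64  1.92 -0.38  0.86  0.44]
```

View pics/c14.png

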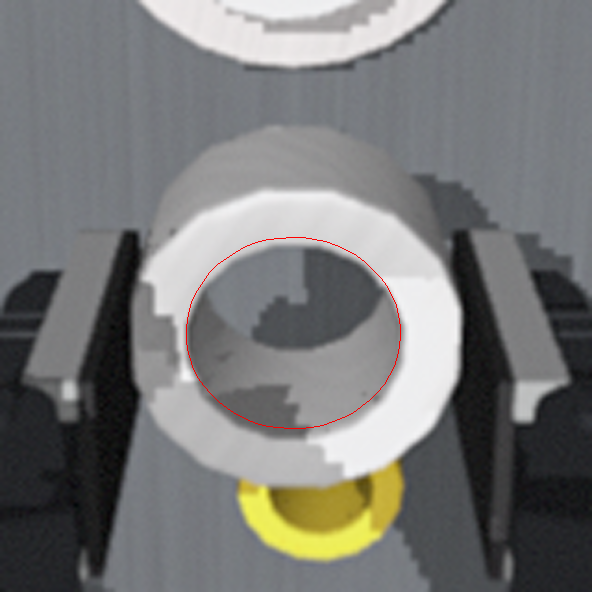

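View pics/w14.png

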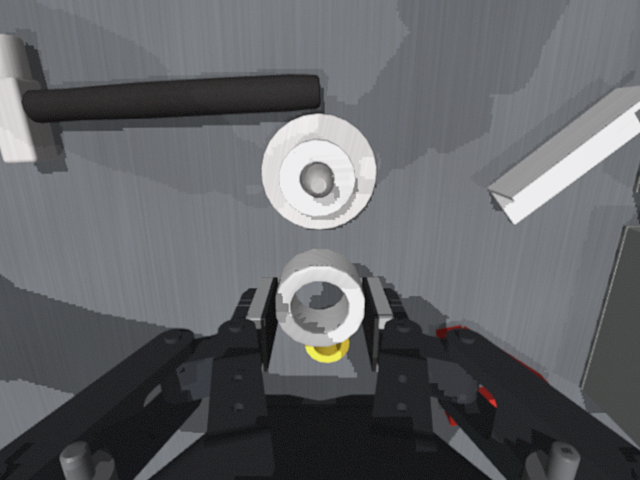

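Emit:
jog_arm:
  rows:
    - {"xyz": [2, -0.1, 1], "delta_rot": [0, 0, 0.4], "fingers": 1}
    - {"xyz": [3.4, -0.1, 3], "delta_rot": [0, 0, 0.4], "fingers": 1}
    - {"xyz": [3.4, -0.1, 5], "delta_rot": [0, 0, 0.4], "fingers": 1}
    - {"xyz": [3.4, -0.1, 5], "delta_rot": [0, 0, 0.4], "fingers": 1}
    - {"xyz": [3.4, -0.1, 5], "delta_rot": [0, 0, 0.4], "fingers": 1}

```text
clock: 11.7
tcp_pos: [0.5599, -0.0789, 0.0898]
orientation: [-2.231, -2.212, 0.005]
contact_force: [0.3, -0.3, -0.6]
grip_width: 0.0373
```

```bash
python3 - <<'E'
from h import *
goal((0.5608,-0.0713,0.065),0)
E
python3 ov.py pics/c15.png .0003 .0114
```

```text
t 11.7 tcp [ 0.5599 -0.0789  0.0898] f [ 0.3 -0.3 -0.6] w 0.0373
xyz [0.77 0.09 2.48] rot [-0.13  0.13 -0.49] j7 0.42 j [-0.43  0.55  0.6   1.97 -0.44  0.76  0.42]
```

View pics/c15.png

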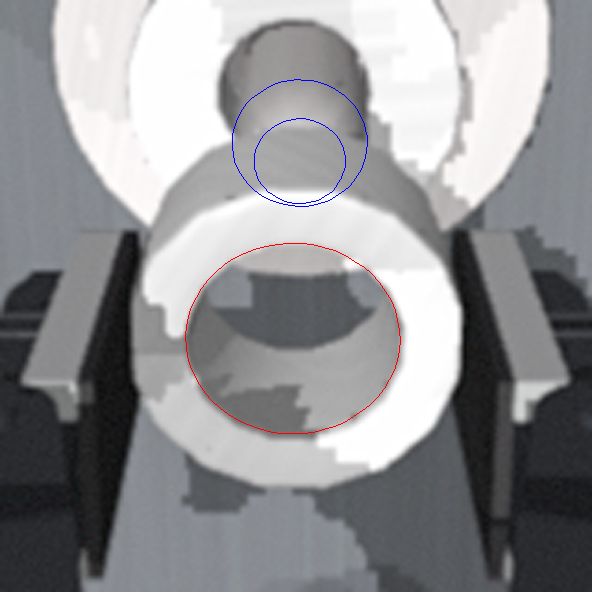

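Emit:
jog_arm:
  rows:
    - {"xyz": [0.74, 0.09, 0], "delta_rot": [-0.1, 0.1, -0.4], "fingers": 1}
    - {"xyz": [0.74, 0.09, 0.5], "delta_rot": [-0.1, 0.1, -0.4], "fingers": 1}
    - {"xyz": [0.74, 0.09, 0.5], "delta_rot": [-0.1, 0.1, -0.4], "fingers": 1}
    - {"xyz": [0.74, 0.09, 0.5], "delta_rot": [-0.1, 0.1, -0.4], "fingers": 1}
    - {"xyz": [0.74, 0.09, 0.5], "delta_rot": [-0.1, 0.1, -0.4], "fingers": 1}

```text
clock: 12.17
tcp_pos: [0.5619, -0.0719, 0.0861]
orientation: [2.222, 2.218, 0.002]
contact_force: [-0.1, 0.4, -0.5]
grip_width: 0.0376
```

```bash
python3 - <<'E'
from h import *
goal((0.5608,-0.0713,0.06),0)
E
python3 ov.py pics/c16.png .0003 .0114
```

```text
t 12.17 tcp [ 0.5619 -0.0719  0.0861] f [-0.1  0.4 -0.5] w 0.0376
xyz [ 0.06 -0.11  2.61] rot [ 0.11  0.03 -0.11] j7 0.42 j [-0.43  0.55  0.59  1.97 -0.44  0.75  0.42]
```

View pics/c16.png

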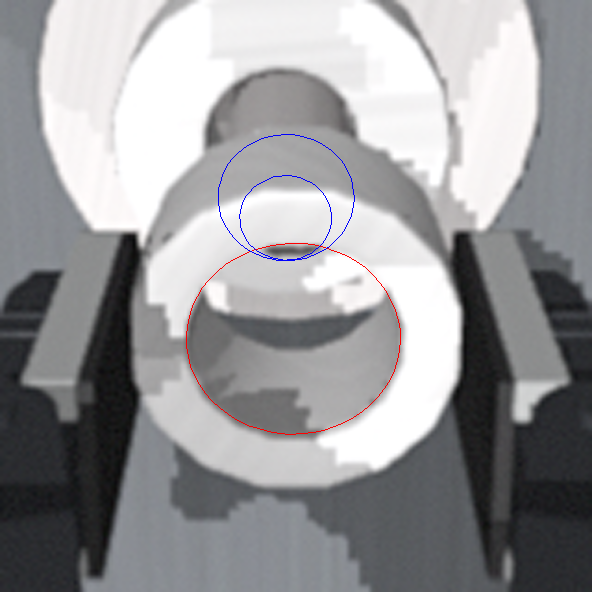

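Emit:
jog_arm:
  rows:
    - {"xyz": [0.06, -0.1, 0.4], "delta_rot": [0.1, 0, 0], "fingers": 1}
    - {"xyz": [0.06, -0.1, 0.9], "delta_rot": [0.1, 0, 0], "fingers": 1}
    - {"xyz": [0.06, -0.1, 1.5], "delta_rot": [0.1, 0, 0], "fingers": 1}
    - {"xyz": [0.06, -0.1, 2.1], "delta_rot": [0.1, 0, 0], "fingers": 1}
    - {"xyz": [0.06, -0.1, 2.6], "delta_rot": [0.1, 0, 0], "fingers": 1}

```text
clock: 12.63
tcp_pos: [0.5605, -0.0712, 0.059]
orientation: [-2.223, -2.219, 0.001]
contact_force: [-0.5, -0.3, -0.3]
grip_width: 0.0375
```

```bash
python3 - <<'E'
from h import *
goal((0.5608,-0.0713,0.0447),0)
E
python3 ov.py pics/c17.png .0003 .0114
```

```text
t 12.63 tcp [ 0.5605 -0.0712  0.059 ] f [-0.5 -0.3 -0.3] w 0.0375
xyz [-0.01  0.03  1.43] rot [-0.04  0.03 -0.11] j7 0.45 j [-0.41  0.59  0.56  1.98 -0.47  0.7   0.45]
```

View pics/c17.png

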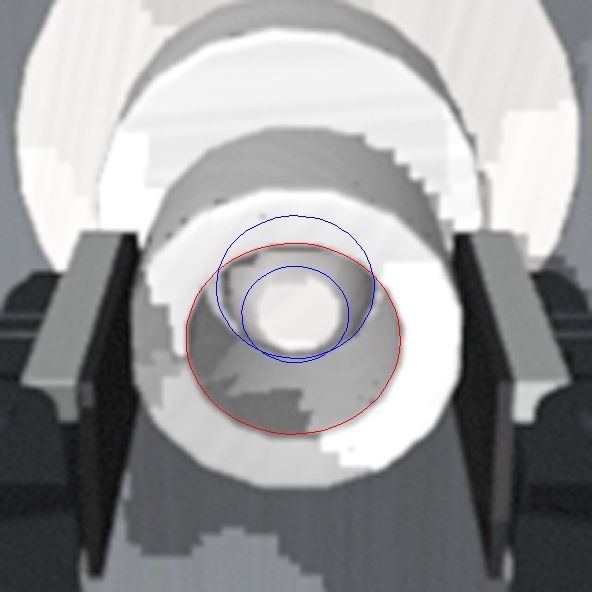

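The post tip is in the collar's bore with no contact force. Lowering the collar onto the ring.

Emit:
jog_arm:
  rows:
    - {"xyz": [0, 0, 0.4], "delta_rot": [0, 0, 0], "fingers": 1}
    - {"xyz": [0, 0, 0.8], "delta_rot": [0, 0, 0], "fingers": 1}
    - {"xyz": [0, 0, 1.2], "delta_rot": [0, 0, 0], "fingers": 1}
    - {"xyz": [0, 0, 1.45], "delta_rot": [0, 0, 0], "fingers": 1}
    - {"xyz": [0, 0, 1.45], "delta_rot": [0, 0, 0], "fingers": 1}

```text
clock: 13.1
tcp_pos: [0.5599, -0.0712, 0.0445]
orientation: [-2.222, -2.218, 0.002]
contact_force: [-4.6, 0.7, 9.9]
grip_width: 0.0374
```

```bash
python3 - <<'E'
from h import *
goal((0.5608,-0.0713,0.0447),0)
E
```

```text
t 13.1 tcp [ 0.5599 -0.0712  0.0445] f [-4.6  0.7  9.9] w 0.0374
xyz [-0.01  0.09 -0.02] rot [-0.14 -0.03 -0.13] j7 0.46 j [-0.39  0.61  0.54  1.99 -0.49  0.68  0.46]
```

Emit:
jog_arm:
  rows:
    - {"xyz": [0, 0.08, 0], "delta_rot": [0, 0, 0], "fingers": 0.2}
    - {"xyz": [0, 0.08, 0], "delta_rot": [0, 0, 0], "fingers": 0}
    - {"xyz": [0, 0.08, 0], "delta_rot": [0, 0, 0], "fingers": 0}
    - {"xyz": [0, 0.08, 0], "delta_rot": [0, 0, 0], "fingers": 0}
    - {"xyz": [0, 0.08, -3], "delta_rot": [0, 0, 0], "fingers": 0}

```text
clock: 13.52
tcp_pos: [0.5574, -0.0704, 0.0706]
orientation: [-2.218, -2.214, 0.012]
contact_force: [0.5, -0.4, -0.8]
grip_width: 0.0854
```

Emit:
jog_arm:
  rows:
    - {"xyz": [0, 0, -4], "delta_rot": [0, 0, 0], "fingers": 0}
    - {"xyz": [0, 0, -8], "delta_rot": [0, 0, 0], "fingers": 0}
    - {"xyz": [0, 0, -12], "delta_rot": [0, 0, 0], "fingers": 0}
    - {"xyz": [-3, -3, -12], "delta_rot": [0, 0, 0], "fingers": 0}
    - {"xyz": [-6, -4, -12], "delta_rot": [0, 0, 0], "fingers": 0}

```text
clock: 13.93
tcp_pos: [0.5183, -0.1297, 0.193]
orientation: [-2.214, -2.22, 0.007]
contact_force: [-0.9, -0.7, -0.5]
grip_width: 0.0854
```

```bash
python3 - <<'E'
from h import *
goal((0.46,0.15,0.22),5)
for n in("wrist","scene","top"): cv2.imwrite(f"pics/{n}18.png",imaging.grab_frame(n))
im=cv2.imread("pics/scene18.png")[220:310,250:350]; cv2.imwrite("pics/s18.png",cv2.resize(im,None,fx=6,fy=6,interpolation=cv2.INTER_CUBIC))
E
```

```text
t 13.93 tcp [ 0.5183 -0.1297  0.193 ] f [-0.9 -0.7 -0.5] w 0.0854
xyz [27.98 -5.78 -2.62] rot [-0.43 -0.1  -4.85] j7 0.42 j [-0.45  0.35  0.73  1.96 -0.29  0.94  0.42]
```

View pics/wrist18.png

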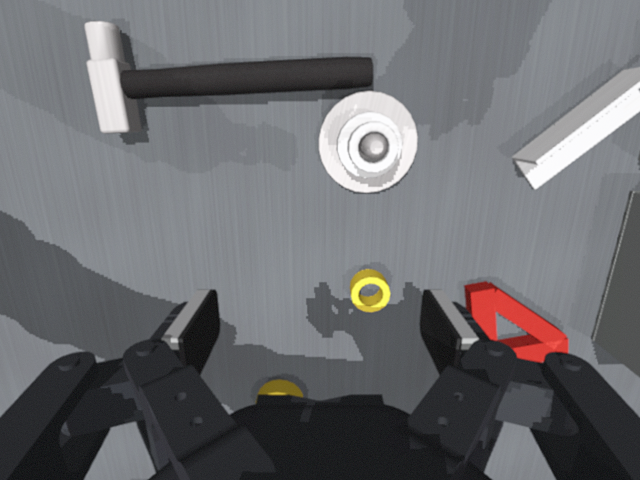

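View pics/s18.png

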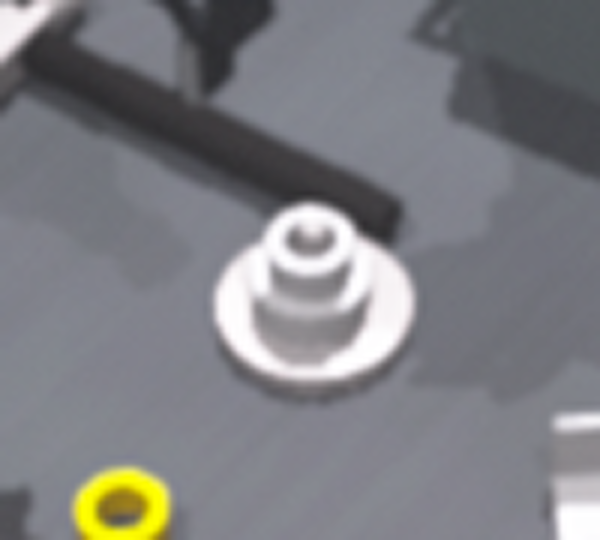

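Both parts sit flat on the post: the collar's top is at (305,240) in the crop, with the post tip just inside it. Now to the bar, moving there with the fingers partly closed to about 45 mm.

Emit:
jog_arm:
  rows:
    - {"xyz": [28, -6, -4], "delta_rot": [-0.4, 0, -4.8], "fingers": 0.4}
    - {"xyz": [28, -6, -4], "delta_rot": [-0.4, 0, -4.8], "fingers": 0.5}
    - {"xyz": [28, -6, -4], "delta_rot": [-0.4, 0, -4.8], "fingers": 0.5}
    - {"xyz": [28, -6, -4], "delta_rot": [-0.4, 0, -4.8], "fingers": 0.5}
    - {"xyz": [28, -6, -4], "delta_rot": [-0.4, 0, -4.8], "fingers": 0.5}

```text
clock: 14.5
tcp_pos: [0.475, 0.074, 0.221]
orientation: [-2.131, -2.304, 0.002]
contact_force: [0.6, -0.1, -0.1]
grip_width: 0.0426
```

```bash
python3 - <<'E'
from h import *
goal((0.46,0.15,0.24),5)
E
```

```text
t 14.5 tcp [0.475 0.074 0.221] f [ 0.6 -0.1 -0.1] w 0.0426
xyz [ 7.69 -0.91 -1.89] rot [-0.17 -0.05 -0.54] j7 -0.04 j [-0.87  0.19  0.68  2.05 -0.15  0.95 -0.04]
```

Emit:
jog_arm:
  rows:
    - {"xyz": [4, -1, -1], "delta_rot": [-0.2, 0, -0.5], "fingers": 0.5}
    - {"xyz": [7.7, -1, -1], "delta_rot": [-0.2, 0, -0.5], "fingers": 0.5}
    - {"xyz": [7.7, -1, -1], "delta_rot": [-0.2, 0, -0.5], "fingers": 0.5}
    - {"xyz": [7.7, -1, -1], "delta_rot": [-0.2, 0, -0.5], "fingers": 0.5}
    - {"xyz": [7.7, -1, -1], "delta_rot": [-0.2, 0, -0.5], "fingers": 0.5}

```text
clock: 14.92
tcp_pos: [0.459, 0.1502, 0.2308]
orientation: [-2.122, -2.317, -0.0]
contact_force: [-0.3, -0.4, 0.5]
grip_width: 0.0429
```

```bash
python3 - <<'E'
from h import *
goal((0.463,0.218,0.14),5)
im=imaging.grab_frame("wrist"); cv2.imwrite("pics/w19.png",im)
print(imaging.camera_info("wrist")["xyz"]); print(imaging.tip_of("wrist","bar"))
i=imaging.camera_info("wrist"); print(proj(i,(.463,.218,.1)))
E
```

```text
t 14.92 tcp [0.459  0.1502 0.2308] f [-0.3 -0.4  0.5] w 0.0429
xyz [6.72 1.   9.08] rot [ 0.   -0.01  0.03] j7 -0.22 j [-1.    0.17  0.63  2.03 -0.12  0.97 -0.22]
[0.45313589 0.22413807 0.37476141]
[{'position': [330.1, 130.9], 'conf': 0.98}, {'position': [531.1, 374.1], 'conf': 0.19}]
[331.50332285 134.23162267]
```

View pics/w19.png

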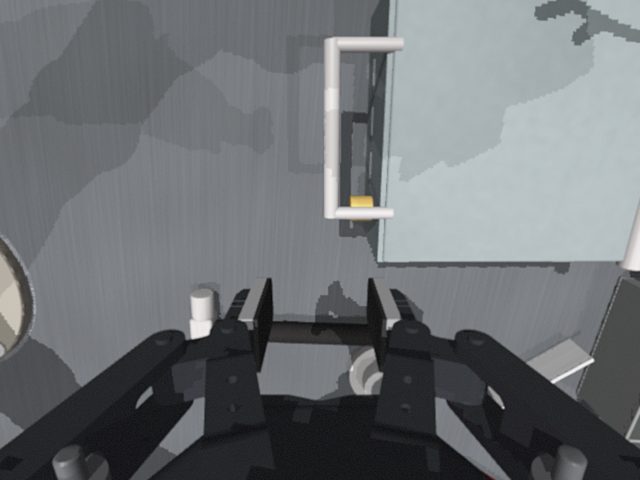

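The bar's ends (centre lines) are at (334,45) and (331,213), upright in the picture, so the yaw matches. I fit its mid position, yaw and height over all views.

```bash
python3 - <<'E'
from h import *
im=cv2.imread("pics/w19.png"); cv2.imwrite("pics/w19c.png",cv2.resize(im[25:230,300:420],None,fx=2.9,fy=2.9,interpolation=cv2.INTER_CUBIC))
I={n:imaging.camera_info(n) for n in("top","scene","wrist")}
P={"top":((210.7,283.5),(254.5,279.5)),"scene":((342.5,166.7),(323.1,188.7)),"wrist":((332.5,45),(331,213))}
def res(q,use):
    x,y,z,a=q; d=np.array([-np.sin(a),np.cos(a),0])*.062; o=[]
    for n in use:
        for s,p in zip((1,-1),P[n]): o+=list(proj(I[n],np.array([x,y,z])+s*d)-p)
    return o
for use in(["top","scene"],["top","wrist"],["scene","wrist"],["top","scene","wrist"],["wrist"]):
    s=least_squares(res,(.46,.218,.1,.09),args=(use,)); print(use,s.x.round(4),np.round(s.fun,1))
E
```

```text
['top', 'scene'] [0.4629 0.2174 0.1062 0.1002] [-0.6 -0.3  0.  -0.5 -0.5 -0.1 -0.7  0.2]
['top', 'wrist'] [0.463  0.2179 0.1017 0.086 ] [-0.5 -0.7  0.  -0.3 -0.2  0.1 -0.1  0. ]
['scene', 'wrist'] [0.4631 0.218  0.1035 0.0863] [-0.1  0.6 -0.7  0.7 -0.  -0.6  0.1  0.5]
['top', 'scene', 'wrist'] [0.463  0.2179 0.1035 0.0869] [-0.7 -0.7 -0.1 -0.3 -0.1  0.6 -0.8  0.7 -0.2 -0.5  0.   0.5]
['wrist'] [0.4631 0.218  0.1017 0.0853] [0. 0. 0. 0.]
```

View pics/w19c.png

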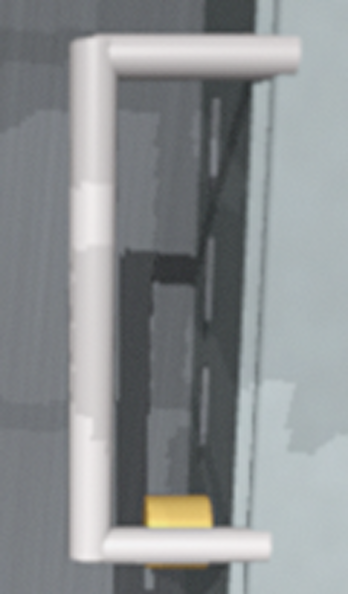

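Emit:
jog_arm:
  rows:
    - {"xyz": [4, 0.6, 1], "delta_rot": [0, 0, 0], "fingers": 0.62}
    - {"xyz": [6.7, 1, 4], "delta_rot": [0, 0, 0], "fingers": 0.62}
    - {"xyz": [6.7, 1, 7], "delta_rot": [0, 0, 0], "fingers": 0.62}
    - {"xyz": [6.7, 1, 8], "delta_rot": [0, 0, 0], "fingers": 0.62}
    - {"xyz": [6.7, 1, 8], "delta_rot": [0, 0, 0], "fingers": 0.62}

```text
clock: 15.43
tcp_pos: [0.4621, 0.2137, 0.1485]
orientation: [-2.128, -2.311, 0.01]
contact_force: [-1.1, -0.5, 0.3]
grip_width: 0.0324
```

```bash
python3 - <<'E'
from h import *
goal((0.463,0.218,0.083),4.95)
im=imaging.grab_frame("wrist"); cv2.imwrite("pics/w20.png",im)
i=imaging.camera_info("wrist"); print(proj(i,(.463,.218,.102)))
E
```

```text
t 15.43 tcp [0.4621 0.2137 0.1485] f [-1.1 -0.5  0.3] w 0.0324
xyz [0.45 0.16 6.54] rot [-0.28  0.23 -0.24] j7 -0.23 j [-1.01  0.35  0.56  2.05 -0.25  0.81 -0.23]
[318.97096166 250.07004837]
```

View pics/w20.png

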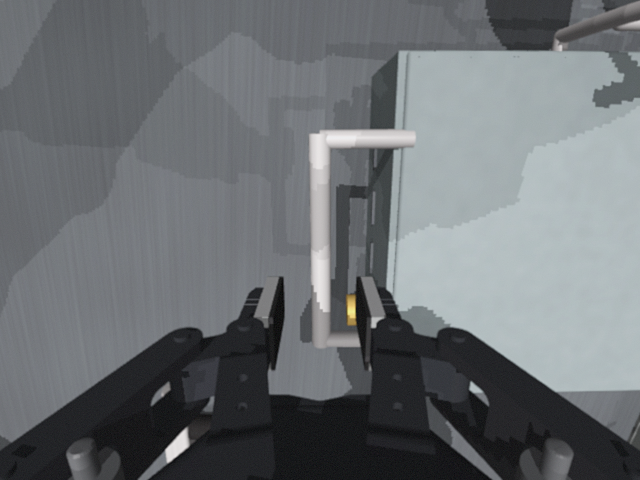

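The bar (col 320) is centred between the fingers and the inner finger fits the gap. Lowering.

Emit:
jog_arm:
  rows:
    - {"xyz": [0.45, 0.1, 1], "delta_rot": [-0.3, 0.2, -0.2], "fingers": 0.62}
    - {"xyz": [0.45, 0.1, 3], "delta_rot": [-0.3, 0.2, -0.2], "fingers": 0.62}
    - {"xyz": [0.45, 0.1, 5], "delta_rot": [-0.3, 0.2, -0.2], "fingers": 0.62}
    - {"xyz": [0.45, 0.1, 6.5], "delta_rot": [-0.3, 0.2, -0.2], "fingers": 0.62}
    - {"xyz": [0.45, 0.1, 6.5], "delta_rot": [-0.3, 0.2, -0.2], "fingers": 0.62}

```text
clock: 15.9
tcp_pos: [0.4637, 0.2166, 0.0849]
orientation: [2.128, 2.31, 0.002]
contact_force: [-0.5, 0.9, 0.3]
grip_width: 0.0324
```

```bash
python3 - <<'E'
from h import *
goal((0.463,0.218,0.082),4.95)
im=imaging.grab_frame("wrist"); cv2.imwrite("pics/w21.png",im)
E
```

```text
t 15.9 tcp [0.4637 0.2166 0.0849] f [-0.5  0.9  0.3] w 0.0324
xyz [ 0.15 -0.06  0.29] rot [ 0.1  -0.01 -0.24] j7 -0.15 j [-0.95  0.45  0.49  2.09 -0.34  0.67 -0.15]
```

View pics/w21.png

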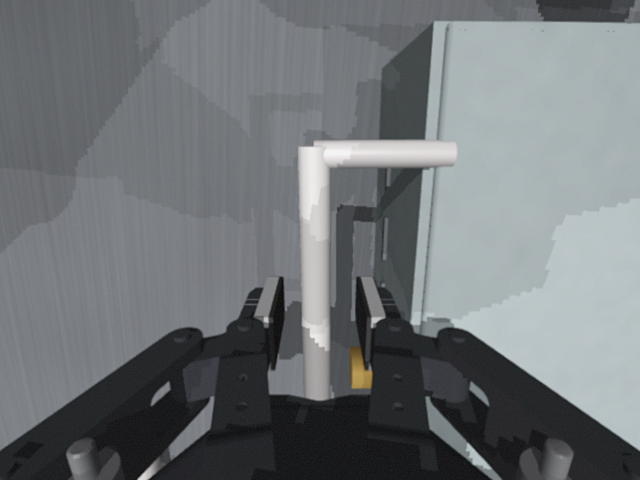

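Close on the bar.

Emit:
jog_arm:
  rows:
    - {"xyz": [0.1, -0.06, 0.3], "delta_rot": [0, 0, 0], "fingers": 0.7}
    - {"xyz": [0.1, -0.06, 0.3], "delta_rot": [0, 0, 0], "fingers": 1}
    - {"xyz": [0.1, -0.06, 0.3], "delta_rot": [0, 0, 0], "fingers": 1}
    - {"xyz": [0.1, -0.06, 0.3], "delta_rot": [0, 0, 0], "fingers": 1}
    - {"xyz": [0.1, -0.06, 0.3], "delta_rot": [0, 0, 0], "fingers": 1}
  grip_force: 50

```text
clock: 16.37
tcp_pos: [0.4622, 0.2174, 0.0842]
orientation: [-2.128, -2.31, -0.001]
contact_force: [-6.8, -1.5, 8.3]
grip_width: 0.0099
```

```bash
cat >> h.py <<'E'
B=np.array([0.463,0.218,0.101]); YAW=0.0864; U=np.array([np.cos(YAW),np.sin(YAW),0]); H=B+.26*U; H[2]=.101
def barpos(th): return H-.26*np.cos(th)*U+np.array([0,0,.26*np.sin(th)])
def cov(off,ths):
    """off: TCP - bar at grip; deltas in tool axes cm for each theta"""
    o=r.get_obs(); C=R.from_rotvec(o["orientation"])
    d=o["tcp_pos"]-off-H; print("t",o["clock"],"tcp",o["tcp_pos"].round(4),"f",o["contact_force"].round(1),"w",o["grip_width"].round(4),"theta est",np.arctan2(d[2],-d@U).round(3),"rad",np.hypot(d[2],d@U).round(4))
    for t in ths: print(t,(C.inv().apply(barpos(t)+off-o["tcp_pos"])*100).round(2))
E
python3 - <<'E'
from h import *
o=r.get_obs(); off=o["tcp_pos"]-B; off[1]=0; print("off",o["tcp_pos"]-B)
cov(np.array([0,0,-.019]),(0.05,.1,.15,.2))
E
```

```text
off [-0.00084739 -0.00055377 -0.0167992 ]Traceback (most recent call last):
  File "<stdin>", line 3, in <module>
  File "h.py", line 40, in cov
    d=o["tcp_pos"]-off-H; print("t",o["clock"],"tcp",o["tcp_pos"].round(4),"f",o["contact_force"].round(1),"w",o["grip_width"].round(4),"theta est",np.arctan2(d[2],-d@U).round(3),"rad",np.hypot(d[2],d@U).round(4))
                                                                                                               ^^^^^^^^^^^^^^^^^^^^^
AttributeError: 'float' object has no attribute 'round'
```

```bash
sed -i 's/o\["clock"\],"tcp"/round(o["clock"],2),"tcp"/; s/o\["grip_width"\].round(4),"theta/round(o["grip_width"],4),"theta/' h.py
python3 - <<'E'
from h import *
cov(np.array([-.0008,-.0006,-.0168]),(0.03,0.07,.11,.15,.2))
E
```

```text
t 16.37 tcp [0.4622 0.2174 0.0842] f [-6.8 -1.5  8.3] w 0.0099 theta est 0.0 rad 0.26
0.03 [-0.    0.02 -0.78]
0.07 [-0.    0.07 -1.82]
0.11 [-0.    0.16 -2.85]
0.15 [ 0.    0.29 -3.89]
0.2 [ 0.    0.52 -5.17]
```

Emit:
jog_arm:
  rows:
    - {"xyz": [0, 0.02, -0.8], "delta_rot": [0, 0, 0], "fingers": 1}
    - {"xyz": [0, 0.07, -1.8], "delta_rot": [0, 0, 0], "fingers": 1}
    - {"xyz": [0, 0.16, -2.85], "delta_rot": [0, 0, 0], "fingers": 1}
    - {"xyz": [0, 0.3, -3.9], "delta_rot": [0, 0, 0], "fingers": 1}
    - {"xyz": [0, 0.5, -5.2], "delta_rot": [0, 0, 0], "fingers": 1}

```text
clock: 16.78
tcp_pos: [0.4672, 0.2179, 0.1374]
orientation: [-2.127, -2.31, -0.001]
contact_force: [0.7, 2.1, -4.1]
grip_width: 0.0103
```

```bash
python3 - <<'E'
from h import *
cov(np.array([-.0008,-.0006,-.0168]),(.22,.26,.3,.35,.4))
cv2.imwrite("pics/w22.png",imaging.grab_frame("wrist"))
im=imaging.grab_frame("scene")[100:280,290:470]; cv2.imwrite("pics/s22.png",cv2.resize(im,None,fx=3.3,fy=3.3,interpolation=cv2.INTER_CUBIC))
E
```

```text
t 16.78 tcp [0.4672 0.2179 0.1374] f [ 0.7  2.1 -4.1] w 0.0103 theta est 0.206 rad 0.2605
0.22 [-0.01  0.13 -0.35]
0.26 [-0.    0.37 -1.36]
0.3 [-0.    0.66 -2.36]
0.35 [ 0.    1.08 -3.59]
0.4 [ 0.01  1.55 -4.8 ]
```

View pics/s22.png

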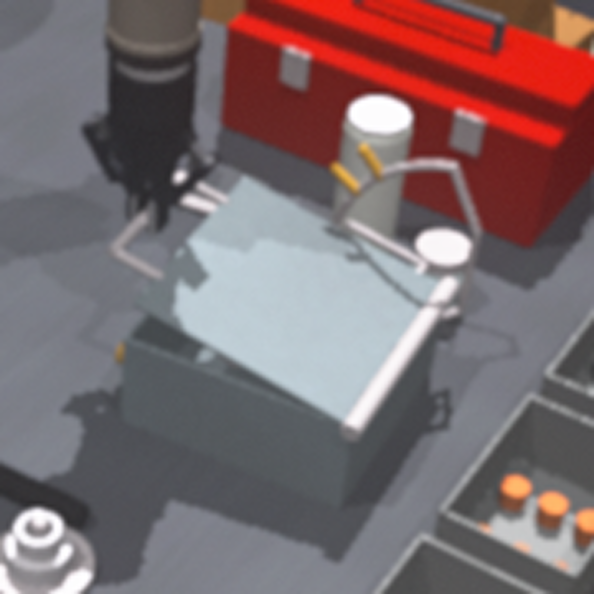

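The cover is lifting with the bar held in the fingers and forces of about 4 N. Continuing along the arc.

Emit:
jog_arm:
  rows:
    - {"xyz": [0, 0.15, -0.5], "delta_rot": [0, 0, 0], "fingers": 1}
    - {"xyz": [0, 0.37, -1.4], "delta_rot": [0, 0, 0], "fingers": 1}
    - {"xyz": [0, 0.65, -2.4], "delta_rot": [0, 0, 0], "fingers": 1}
    - {"xyz": [0, 1.1, -3.6], "delta_rot": [0, 0, 0], "fingers": 1}
    - {"xyz": [0, 1.55, -4.8], "delta_rot": [0, 0, 0], "fingers": 1}

```text
clock: 17.3
tcp_pos: [0.4821, 0.2192, 0.1872]
orientation: [-2.126, -2.308, -0.0]
contact_force: [-3.1, 2.0, -3.3]
grip_width: 0.0107
```

```bash
python3 - <<'E'
from h import *
cov(np.array([-.0008,-.0006,-.0168]),(.42,.46,.5,.55,.6))
E
```

```text
t 17.3 tcp [0.4821 0.2192 0.1872] f [-3.1  2.  -3.3] w 0.0107 theta est 0.405 rad 0.2612
0.42 [-0.01  0.27 -0.3 ]
0.46 [-0.    0.71 -1.25]
0.5 [ 0.    1.18 -2.17]
0.55 [ 0.01  1.83 -3.3 ]
0.6 [ 0.01  2.54 -4.39]
```

Emit:
jog_arm:
  rows:
    - {"xyz": [0, 0.3, -0.4], "delta_rot": [0, 0, 0], "fingers": 1}
    - {"xyz": [0, 0.7, -1.3], "delta_rot": [0, 0, 0], "fingers": 1}
    - {"xyz": [0, 1.2, -2.2], "delta_rot": [0, 0, 0], "fingers": 1}
    - {"xyz": [0, 1.85, -3.3], "delta_rot": [0, 0, 0], "fingers": 1}
    - {"xyz": [0, 2.5, -4.4], "delta_rot": [0, 0, 0], "fingers": 1}

```text
clock: 17.72
tcp_pos: [0.5053, 0.2213, 0.2319]
orientation: [-2.123, -2.307, 0.005]
contact_force: [-8.2, 2.0, 1.1]
grip_width: 0.0101
```

```bash
python3 - <<'E'
from h import *
cov(np.array([-.0008,-.0006,-.0168]),(.62,.66,.7,.74,.78))
cv2.imwrite("pics/w23.png",imaging.grab_frame("wrist"))
im=imaging.grab_frame("scene")[60:240,290:470]; cv2.imwrite("pics/s23.png",cv2.resize(im,None,fx=3.3,fy=3.3,interpolation=cv2.INTER_CUBIC))
E
```

```text
t 17.72 tcp [0.5053 0.2213 0.2319] f [-8.2  2.   1.1] w 0.0101 theta est 0.598 rad 0.2623
0.62 [-0.01  0.51 -0.34]
0.66 [-0.01  1.13 -1.18]
0.7 [-0.01  1.77 -2.  ]
0.74 [-0.    2.45 -2.78]
0.78 [ 0.    3.17 -3.54]
```

View pics/s23.png

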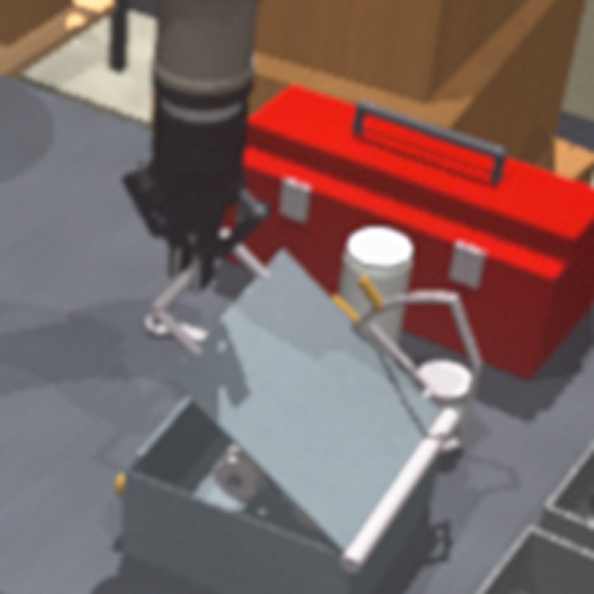

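View pics/w23.png

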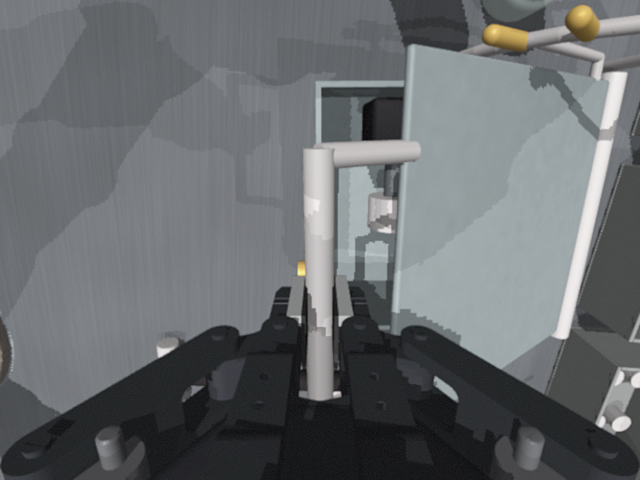

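The cover is at about 0.60, its pointer just past the lower stud. I relax the arc radius by 2 mm because of the −8 N along x.

```bash
sed -i 's/def barpos(th): return H-.26\*np.cos(th)\*U+np.array(\[0,0,.26\*np.sin(th)\])/def barpos(th): return H-.2615*np.cos(th)*U+np.array([0,0,.2615*np.sin(th)])/' h.py
python3 - <<'E'
from h import *
cov(np.array([-.0008,-.0006,-.0168]),(.62,.66,.7,.74,.78))
E
```

```text
t 17.82 tcp [0.5064 0.2214 0.2334] f [-11.1   0.1   5.4] w 0.0099 theta est 0.605 rad 0.2622
0.62 [-0.02  0.28 -0.27]
0.66 [-0.01  0.9  -1.11]
0.7 [-0.01  1.55 -1.93]
0.74 [ 0.    2.24 -2.72]
0.78 [ 0.01  2.95 -3.48]
```

```bash
sed -i 's/\.2615/.2632/g' h.py
python3 - <<'E'
from h import *
cov(np.array([-.0008,-.0006,-.0168]),(.62,.66,.7,.74,.78))
E
```

```text
t 17.82 tcp [0.5064 0.2214 0.2334] f [-11.1   0.1   5.4] w 0.0099 theta est 0.605 rad 0.2622
0.62 [-0.02  0.14 -0.37]
0.66 [-0.01  0.76 -1.22]
0.7 [-0.01  1.42 -2.04]
0.74 [-0.    2.11 -2.83]
0.78 [ 0.01  2.83 -3.6 ]
```

Emit:
jog_arm:
  rows:
    - {"xyz": [0, 0.15, -0.4], "delta_rot": [0, 0, 0], "fingers": 1}
    - {"xyz": [0, 0.75, -1.2], "delta_rot": [0, 0, 0], "fingers": 1}
    - {"xyz": [0, 1.4, -2.05], "delta_rot": [0, 0, 0], "fingers": 1}
    - {"xyz": [0, 2.1, -2.85], "delta_rot": [0, 0, 0], "fingers": 1}
    - {"xyz": [0, 2.8, -3.6], "delta_rot": [0, 0, 0], "fingers": 1}

```text
clock: 18.23
tcp_pos: [0.5356, 0.224, 0.2707]
orientation: [-2.124, -2.306, -0.0]
contact_force: [1.7, 3.0, -4.1]
grip_width: 0.0098
```

```bash
python3 - <<'E'
from h import *
cov(np.array([-.0008,-.0006,-.0168]),(.8,.82,.85,.88,.9,.92))
cv2.imwrite("pics/w24.png",imaging.grab_frame("wrist"))
im=imaging.grab_frame("scene")[60:240,290:470]; cv2.imwrite("pics/s24.png",cv2.resize(im,None,fx=3.3,fy=3.3,interpolation=cv2.INTER_CUBIC))
E
```

```text
t 18.23 tcp [0.5356 0.224  0.2707] f [ 1.7  3.  -4.1] w 0.0098 theta est 0.786 rad 0.2636
0.8 [-0.02  0.29 -0.23]
0.82 [-0.02  0.67 -0.6 ]
0.85 [-0.02  1.26 -1.13]
0.88 [-0.01  1.85 -1.64]
0.9 [-0.01  2.26 -1.98]
0.92 [-0.    2.68 -2.3 ]
```

View pics/s24.png

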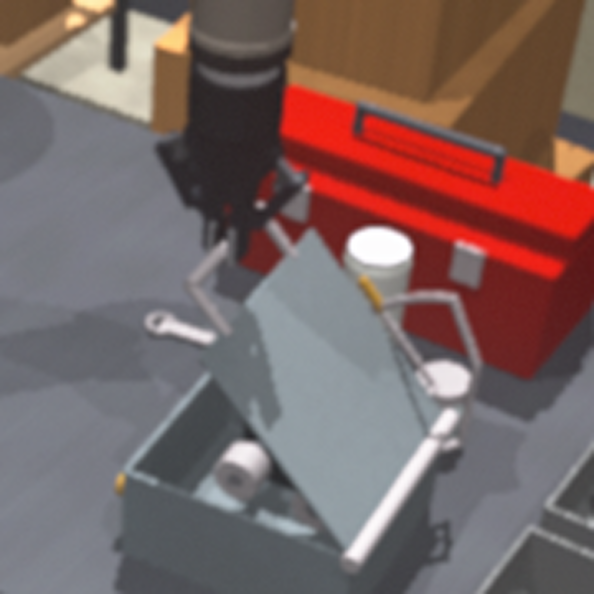

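View pics/w24.png

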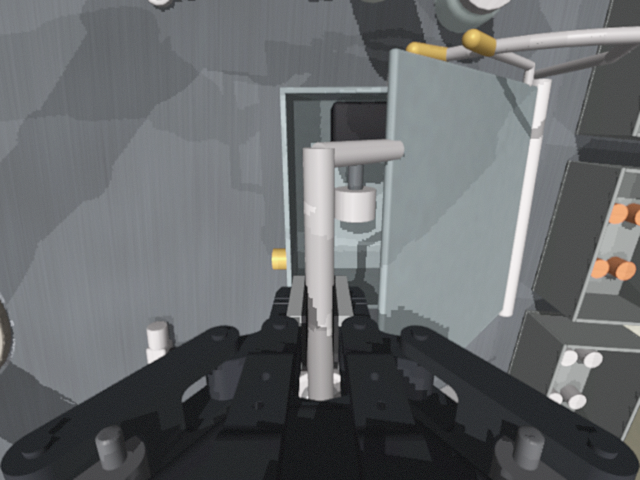

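The pointer now stands at the upper stud, which agrees with the estimate of about 0.79. Going on to about 0.94 and holding there.

Emit:
jog_arm:
  rows:
    - {"xyz": [0, 0.5, -0.45], "delta_rot": [0, 0, 0], "fingers": 1}
    - {"xyz": [0, 1.1, -1.0], "delta_rot": [0, 0, 0], "fingers": 1}
    - {"xyz": [0, 1.85, -1.65], "delta_rot": [0, 0, 0], "fingers": 1}
    - {"xyz": [0, 2.5, -2.2], "delta_rot": [0, 0, 0], "fingers": 1}
    - {"xyz": [0, 3.1, -2.65], "delta_rot": [0, 0, 0], "fingers": 1}

```text
clock: 18.75
tcp_pos: [0.5674, 0.2269, 0.2991]
orientation: [-2.123, -2.305, -0.002]
contact_force: [-6.0, 2.3, 10.2]
grip_width: 0.0096
```

Emit:
jog_arm:
  rows:
    - {"xyz": [0, 0, 0], "delta_rot": [0, 0, 0], "fingers": 1}
    - {"xyz": [0, 0, 0], "delta_rot": [0, 0, 0], "fingers": 1}
    - {"xyz": [0, 0, 0], "delta_rot": [0, 0, 0], "fingers": 1}
    - {"xyz": [0, 0, 0], "delta_rot": [0, 0, 0], "fingers": 1}
    - {"xyz": [0, 0, 0], "delta_rot": [0, 0, 0], "fingers": 1}

```text
clock: 19.17
tcp_pos: [0.5672, 0.2269, 0.2992]
orientation: [-2.123, -2.305, -0.002]
contact_force: [-3.0, 1.7, 4.8]
grip_width: 0.01
```

```bash
python3 - <<'E'
from h import *
cov(np.array([-.0008,-.0006,-.0168]),(.9,.87,.84,.81,.78))
cv2.imwrite("pics/w25.png",imaging.grab_frame("wrist"))
im=imaging.grab_frame("scene")[60:240,290:470]; cv2.imwrite("pics/s25.png",cv2.resize(im,None,fx=3.3,fy=3.3,interpolation=cv2.INTER_CUBIC))
E
```

```text
t 19.17 tcp [0.5672 0.2269 0.2992] f [-3.   1.7  4.8] w 0.01 theta est 0.947 rad 0.2648
0.9 [-0.05 -0.9   0.89]
0.87 [-0.06 -1.51  1.39]
0.84 [-0.06 -2.1   1.91]
0.81 [-0.07 -2.68  2.45]
0.78 [-0.07 -3.24  3.  ]
```

View pics/s25.png

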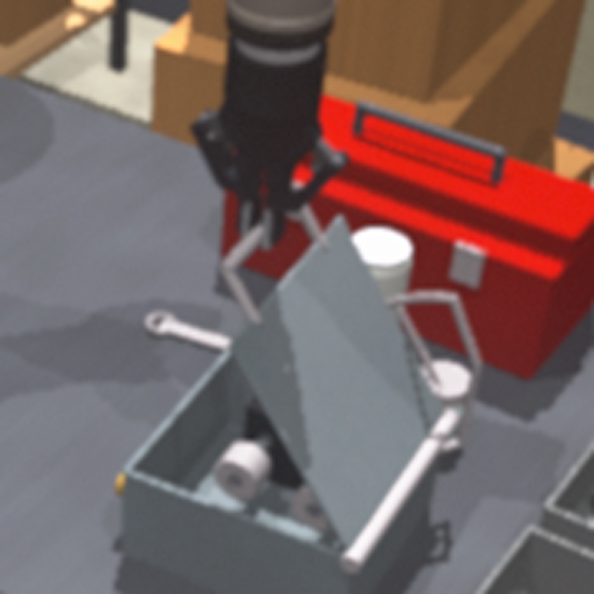

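View pics/w25.png

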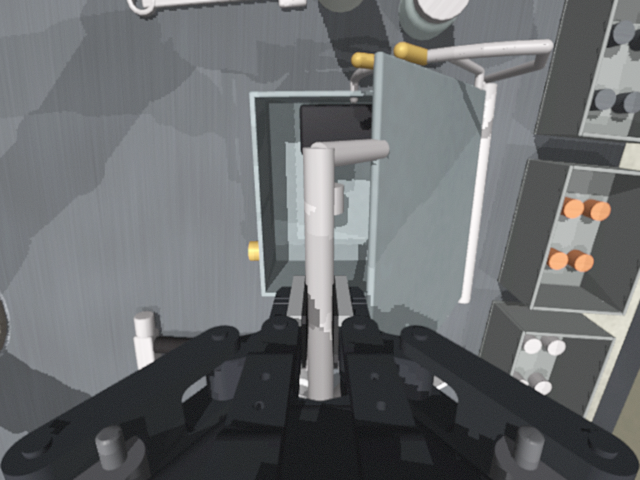

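```bash
cat >> h.py <<'E'
V=np.array([-np.sin(YAW),np.cos(YAW),0])
def bp(th): return H-.26*np.cos(th)*U+np.array([0,0,.26*np.sin(th)])
E
python3 - <<'E'
from h import *
i=imaging.camera_info("scene")
for th in(.85,.9,.95,1.0): print(th,((proj(i,bp(th)-.062*V)-[290,60])*3.3).round(1))
w=imaging.camera_info("wrist")
for th in(.85,.9,.95,1.0): print(th,proj(w,bp(th)+.062*V).round(1))
E
```

```text
0.85 [204.6 278. ]
0.9 [216.3 273. ]
0.95 [228.6 268.6]
1.0 [241.4 264.9]
0.85 [279.6 158. ]
0.9 [302.2 159.6]
0.95 [328.8 161.4]
1.0 [359.6 163.2]
```

The scene view gives 0.948 independently, so the estimate holds. Easing back slowly to about 0.70.

Emit:
jog_arm:
  rows:
    - {"xyz": [0, -0.4, 0.4], "delta_rot": [0, 0, 0], "fingers": 1}
    - {"xyz": [0, -0.9, 0.85], "delta_rot": [0, 0, 0], "fingers": 1}
    - {"xyz": [0, -1.5, 1.35], "delta_rot": [0, 0, 0], "fingers": 1}
    - {"xyz": [0, -2.1, 1.9], "delta_rot": [0, 0, 0], "fingers": 1}
    - {"xyz": [0, -2.65, 2.4], "delta_rot": [0, 0, 0], "fingers": 1}

```text
clock: 19.68
tcp_pos: [0.54, 0.2245, 0.2755]
orientation: [-2.123, -2.305, -0.002]
contact_force: [-4.8, 1.1, 6.0]
grip_width: 0.0099
```

```bash
python3 - <<'E'
from h import *
cov(np.array([-.0008,-.0006,-.0168]),(.8,.78,.75,.72,.7,.69))
E
```

```text
t 19.68 tcp [0.54   0.2245 0.2755] f [-4.8  1.1  6. ] w 0.0099 theta est 0.811 rad 0.264
0.8 [-0.04 -0.15  0.25]
0.78 [-0.04 -0.52  0.63]
0.75 [-0.05 -1.07  1.2 ]
0.72 [-0.05 -1.59  1.79]
0.7 [-0.06 -1.94  2.19]
0.69 [-0.06 -2.1   2.39]
```

Emit:
jog_arm:
  rows:
    - {"xyz": [0, -0.5, 0.6], "delta_rot": [0, 0, 0], "fingers": 1}
    - {"xyz": [0, -1.05, 1.2], "delta_rot": [0, 0, 0], "fingers": 1}
    - {"xyz": [0, -1.6, 1.8], "delta_rot": [0, 0, 0], "fingers": 1}
    - {"xyz": [0, -2.0, 2.2], "delta_rot": [0, 0, 0], "fingers": 1}
    - {"xyz": [0, -2.1, 2.35], "delta_rot": [0, 0, 0], "fingers": 1}

```text
clock: 20.1
tcp_pos: [0.5188, 0.2226, 0.2514]
orientation: [-2.123, -2.306, -0.001]
contact_force: [-0.0, 0.7, 1.6]
grip_width: 0.0099
```

Emit:
jog_arm:
  rows:
    - {"xyz": [0, 0, 0], "delta_rot": [0, 0, 0], "fingers": 1}
    - {"xyz": [0, 0, 0], "delta_rot": [0, 0, 0], "fingers": 1}
    - {"xyz": [0, 0, 0], "delta_rot": [0, 0, 0], "fingers": 1}
    - {"xyz": [0, 0, 0], "delta_rot": [0, 0, 0], "fingers": 1}
    - {"xyz": [0, 0, 0], "delta_rot": [0, 0, 0], "fingers": 1}

```text
clock: 20.52
tcp_pos: [0.5189, 0.2226, 0.2515]
orientation: [-2.123, -2.306, -0.002]
contact_force: [-1.2, 1.5, 1.9]
grip_width: 0.0094
```

```bash
python3 - <<'E'
from h import *
cov(np.array([-.0008,-.0006,-.0168]),())
print(np.abs(r.get_obs()["qvel"]).max())
i=imaging.camera_info("scene"); S=imaging.grab_frame("scene"); cv2.imwrite("pics/scene26.png",S)
for th in(.6,.65,.7,.75): print(th,((proj(i,bp(th)-.062*V)-[290,60])*3.3).round(1))
im=S[60:240,290:470]; cv2.imwrite("pics/s26.png",cv2.resize(im,None,fx=3.3,fy=3.3,interpolation=cv2.INTER_CUBIC))
cv2.imwrite("pics/w26.png",imaging.grab_frame("wrist")); cv2.imwrite("pics/top26.png",imaging.grab_frame("top"))
E
```

```text
t 20.52 tcp [0.5189 0.2226 0.2515] f [-1.2  1.5  1.9] w 0.0094 theta est 0.689 rad 0.2631
0.0020487060196105814
0.6 [155.6 311.3]
0.65 [164.1 303.6]
0.7 [173.3 296.4]
0.75 [183.1 289.7]
```

View pics/s26.png

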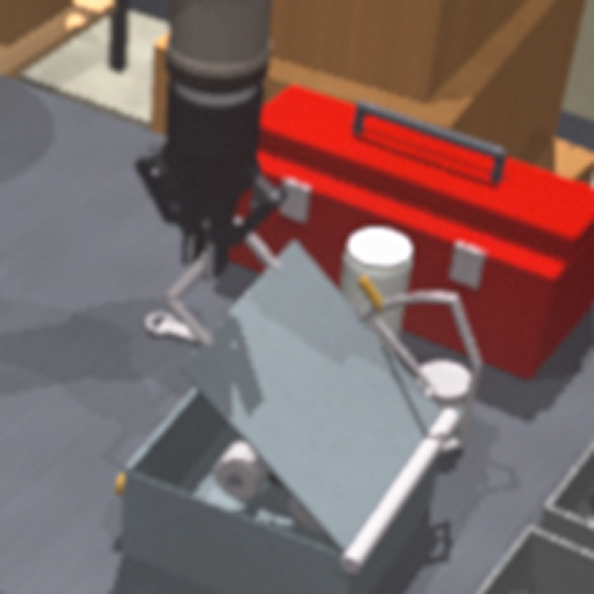

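View pics/scene26.png

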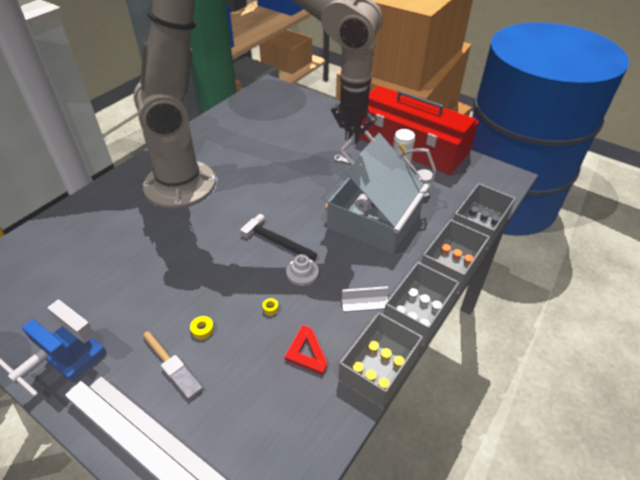

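View pics/w26.png

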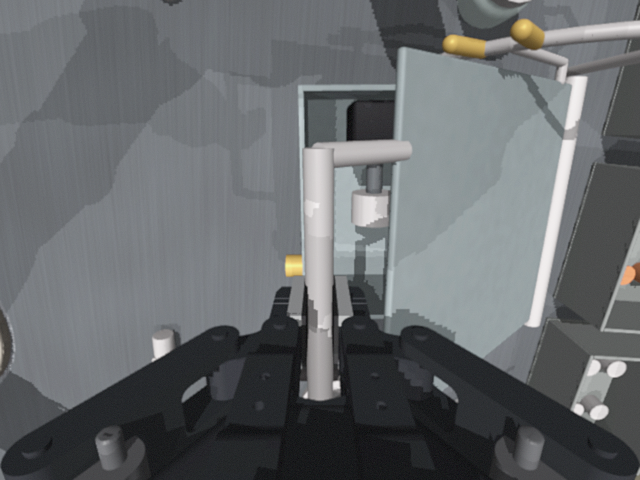

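Bar corner at (171,298) in the crop gives about 0.69, matching the arm's 0.689. The arm is still, the bar is gripped, the stack is seated and the bystanders are unmoved. Handing in.

```bash
python3 - <<'E'
from bench import r
print(r.hand_in()); o=r.get_obs(); print(o["clock"],o["tcp_pos"],o["grip_width"])
E
```

```text
the job is handed in; nothing more can be done
None
the job is handed in; nothing more can be done
```

I threaded the wide silver ring and then the silver collar onto the post, seated both and released them. I then lifted the cover by its bar to about 0.94 rad and held it there for 0.4 s. After that I eased it back to about 0.69 rad, between the studs, and handed in at about 20.5 s of the 72 s with the bar still gripped. The hand-in gives no verdict.

**Stack:** The wrist and scene pictures taken after release show the ring and collar flat on the post, with the post tip just inside the collar. I checked the seating only by eye there and by contact of about 10 N when lowering; I did not measure the final heights.

**Cover:** The arm pose and the bar's position in the scene picture agree on 0.69 rad. The arm was still, with joint speeds around 0.002 rad/s, and the grip was closed on the bar at about 9.4 mm by the gripper's reading, which runs about 2 mm low.

**Bystanders:** They looked unmoved in the last scene picture, but I did not measure them.

**Disagreements:**
- The bar's height came out 2 to 6 mm above the text's 100 mm, depending on the camera pair.
- The bar's arc came out up to 5 mm larger in radius than the text's 260 mm, causing up to 12 N of side force during the lift. I widened the commanded arc to 263 mm to ease it.

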